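Load the orbital shaker: each vessel into the holder made for it

ROBOT

A 6-joint arm with a two-finger parallel gripper is mounted at the origin on a cart in front of the work surface, level with it; the furniture and walls round the work are solid. World frame = base frame: x ahead of the robot, y to its left, z up, the work surface at z = 0. Lengths are in mm, angles in rad, forces in N, time in s.
With the tool pointing down it reaches from about 275 to 750 mm from the base axis. Payload 10.2 kg.
Tool frame: the origin (TCP) lies midway between the tips of the shut fingers; the grasp point (between the pads) lies behind it (r.grip_point_offset is the z of the grasp point in the tool frame, in mm); z points along the fingers, x is the direction in which the jaws open and shut, and the axes are right-handed (so a half turn about z gives the same grasp; the last joint's range is limited). The gripper opens to 88 mm and grips with 3 to 60 N. Pads are 18 mm wide; open, the fingers measure 123 mm over their backs; the gripper's body (75 mm by 187 mm) begins 45 mm behind the grasp point.
Start: joints at [-1.442, 0.313, 1.498, -0, 1.331, -0.223], TCP at [180.896, -492.857, 238.72] pointing down, gripper open.
Joint ranges: [-2.94, 2.94], [-0.97, 2.17], [0.19, 2.56], [-1.23, 4.37], [0.02, 3.11], [-2.88, 2.88]. Speed limits (rad/s): [2.39, 2.39, 3.01, 3.14, 3.14, 3.14].

INTERFACE

Orientations are given as [roll, pitch, yaw] about the fixed x, y, z axes, in that order (R = Rz(yaw) Ry(pitch) Rx(roll)).
In Python, from cell import r gives the robot as it stands.
- The arm moves only by the shell command python3 -m creep 'ROWS' [FORCE]. ROWS is JSON, a list that holds one entry, the list of rows, each a list of 7 numbers: the turn, a rotation vector about the tool's x, y, z in degrees, then the shift along the tool's x, y, z in cm, then the opening, from -1 (shut) to 1 (fully open), so that 0 is half open. In form: [[[ax, ay, az, dx, dy, dz, hand], ...]]. A call has 1 to 10 rows; each row shifts and turns the pose as measured when the row begins, along the tool's axes as they then stand; what a row does not reach is not made up. A row lasts 1/10 s, in which the tool goes at most 50 mm and 8.59 degrees, less where a joint would pass 70% of its speed; a pose out of reach is approached as far as the arm can. A call with a gripper value outside its range is refused whole. The fingers move at their own pace and stop on an object; FORCE is the grip in N (left out, the last holds). Time passes only in rows, so rows that do not move let the fingers close. It gives the time, the measured TCP pose, the force and the opening at its end, in the units of the state.
- r.observe(): the state, without advancing time (a new reading comes with each control period).
- r.snapshot(name): name is "scene" or "top"; returns the picture (400x640x3 uint8, blue, green, red); there is no depth.
- r.calibration(name): a dict with "fx", "fy", "cx", "cy" (pixels), "extrinsics" (4x4, takes a point from world to camera coordinates). Camera axes: x right, y down, z forward; pixel columns grow to the right and rows downward; lengths in mm; the calibration is good to about 2 mm. A picture is of the moment at which its call begins. calibration takes no time and is no camera call.
- r.close_job(): hands the job in, once; it reports no verdict.
The state is a dict: "clock": time; "q": joint angles; "joint_vel": joint speeds; "joint_efforts": joint torques, N m; "tool_pos": TCP position; "tcp_rot": TCP orientation; "contact_force": force on the tool from outside, world axes, zero at the start; "torque": the same for the moment, N m; "grip_width": finger opening in mm.
Only numpy, scipy, OpenCV 4.12 (cv2) and the standard library are available. Lean on these libraries where they do the work, as an engineer would, in place of code of your own. Each camera call takes 0.05 s, during which the arm holds its last target.

TASK

Load the orbital shaker for its run: take the four capped vessels standing on the worktop - the small and the large conical flask, the square bottle and the single round sample bottle - and set each one down gently, upright and right down on the pad, in the steel holder on the shaker platform that is made for its size and shape. Do not knock any vessel over, and leave the tape roll where it lies.

Things in the scene. Friction and masses are not known exactly. Their poses are not given: they have to be found in the camera images.
- small_flask_mid (a point): Small conical flask, milky plastic, ribbed white screw cap: base 64 mm across, 106 mm tall; tapers from 64 mm (10 mm up) to a neck 25 mm across (from 70 mm up); cap 32 mm across, the top 22 mm. Point: on its axis half-way up, 53 mm above its underside; z up along the axis. Stands upright, about 75 g. Grip it by the cap.
- large_flask_mid (a point): Large conical flask, milky plastic, ribbed white screw cap: base 80 mm across, 118 mm tall; tapers from 80 mm (10 mm up) to a neck 30 mm across (from 82 mm up); cap 36 mm across, the top 22 mm. Point: on its axis half-way up, 59 mm above its underside; z up along the axis. Stands upright, about 85 g. Grip it by the cap.
- square_bottle_mid (a point): Square white plastic bottle, ribbed round white screw cap: body 56 x 56 mm, corners rounded, 76 mm high, then shoulder and neck; 114 mm tall; cap 34 mm across, the top 22 mm. Point: on its axis half-way up, 57 mm above its underside; x and y square to the flat sides, z up. Stands upright, about 80 g. Grip it by the cap.
- round_bottle_mid (a point): Round white sample bottle with a small cap, alone on the worktop (not those in the basket at the left): body 46 mm across, straight to about 80 mm height, then shoulder and cap, 120 mm tall. Point: on its axis half-way up, 60 mm above its underside; z up along the axis. Stands upright, about 60 g. Grip it by the upper body.
- holder_small_flask_seat (a point): Holder of the small conical flask, the middle one of the three round holders: six arms, 72 mm clear between opposite arms. Fixed; steel base with grey pad and upright arms, tips turned out 30 deg as lead-in. Point: centre of the pad's top, on which the vessel's underside rests; z up. Above it the arms are straight to 16 mm; the tips end at 30 mm, with 8 mm more room on each side.
- holder_large_flask_seat (a point): Holder of the large conical flask, the largest round one: six arms, 88 mm clear between opposite arms. Fixed; steel base with grey pad and upright arms, tips turned out 30 deg as lead-in. Point: centre of the pad's top, on which the vessel's underside rests; z up. Above it the arms are straight to 16 mm; the tips end at 30 mm, with 8 mm more room on each side.
- holder_square_seat (a point): Holder of the square bottle, the only square one: four broad arms, 64 mm clear between; x and y square to the arms: turn the bottle's sides along them (any quarter). Fixed; steel base with grey pad and upright arms, tips turned out 30 deg. Point: centre of the pad's top, on which the vessel's underside rests; z up. Above it the arms are straight to 16 mm; the tips end at 30 mm, with 8 mm more room on each side.
- holder_bottle_seat (a point): Holder of the round sample bottle, the smallest round one: four arms, 54 mm clear between opposite arms. Fixed; steel base with grey pad and upright arms, tips turned out 30 deg as lead-in. Point: centre of the pad's top, on which the vessel's underside rests; z up. Above it the arms are straight to 16 mm; the tips end at 30 mm, with 8 mm more room on each side.
- shaker: Low grey orbital shaker, fixed during the run: the four holders stand on its 250 x 250 mm platform, whose top is 75 mm above the worktop, at the corners of a 110 mm square square to its x and y; which holder is at which corner changes. Origin: centre of its underside; x points to its rear. A taller rocker with baskets, fixed, stands close to its left.
- tape_roll: Bystander: roll of beige tape lying flat, 68 mm across, 19 mm tall; origin at the centre of its underside. Leave it alone.
Not all that is in view belongs to the job. What is shaped like the part that bears round_bottle_mid but orange is not meant.

How it is judged (in metres and radians):
At the end, for the whole second after the job is handed in: Each of the four vessels stands in its own holder: its axis within 10 mm of the holder's centre, its underside within 6 mm of the pad, upright within 0.1 rad, at rest (below 0.02 m/s) and released (horizontal distance between small_flask_mid and holder_small_flask_seat below 0.01 m and z of small_flask_mid in the frame of holder_small_flask_seat below 0.059 m and angle between each of small_flask_mid, large_flask_mid, square_bottle_mid, round_bottle_mid's own z axis and vertical below 0.1 rad and linear speed of each of small_flask, large_flask, square_bottle, round_bottle below 0.02 m/s and horizontal distance between large_flask_mid and holder_large_flask_seat below 0.01 m and z of large_flask_mid in the frame of holder_large_flask_seat below 0.065 m and horizontal distance between square_bottle_mid and holder_square_seat below 0.01 m and z of square_bottle_mid in the frame of holder_square_seat below 0.063 m and horizontal distance between round_bottle_mid and holder_bottle_seat below 0.01 m and z of round_bottle_mid in the frame of holder_bottle_seat below 0.066 m); the robot touches nothing.
It fails at once if a vessel is dropped: it falls faster than 0.7 m/s (a drop of about 25 mm) with no finger on it ((linear speed of small_flask above 0.7 m/s and contact force between small_flask and the fingers below 0.05 N) or (linear speed of large_flask above 0.7 m/s and contact force between large_flask and the fingers below 0.05 N) or (linear speed of square_bottle above 0.7 m/s and contact force between square_bottle and the fingers below 0.05 N) or (linear speed of round_bottle above 0.7 m/s and contact force between round_bottle and the fingers below 0.05 N)).
It fails at once if a vessel is knocked over (angle between any of small_flask_mid, large_flask_mid, square_bottle_mid, round_bottle_mid's own z axis and vertical above 0.7 rad).
It fails at once if a vessel is slammed down or rammed (more than 60 N between a vessel and a holder) (contact force between any of small_flask, large_flask, square_bottle, round_bottle and holder_bottle above 60 N or contact force between any of small_flask, large_flask, square_bottle, round_bottle and holder_square above 60 N or contact force between any of small_flask, large_flask, square_bottle, round_bottle and holder_small_flask above 60 N or contact force between any of small_flask, large_flask, square_bottle, round_bottle and holder_large_flask above 60 N).
It fails at once if the tape roll is moved by more than 25 mm (distance of tape_roll from where it was at the start of the episode above 0.025 m).
It also fails if it takes over 120 s, if anything falls off the work surface, if the arm or the gripper's body presses on something with over 40 N, if the wrist force passes 120 N, or if a joint passes its speed limit or range.

## Working session

There is one attempt and no reset: what is moved stays moved. The work goes in short steps, Python scripts to look and compute and a shell command to move; the robot and the scene stay as the last step left them, time stands still between calls to the robot, and variables do not carry over. Pictures are saved under pics/ and viewed, and the job is handed in when it is done.

```bash
ls; mkdir -p pics; python3 - <<'E'
from cell import r
import cv2
for n in ("scene","top"):
    cv2.imwrite(f"pics/{n}0.png",r.snapshot(n)); c=r.calibration(n); print(n,{k:(v if k!="extrinsics" else [[round(x,4) for x in a] for a in v]) for k,v in c.items()})
print(r.observe(), r.grip_point_offset)
E
```

```text
pics
scene {'fx': 443.1865795927, 'fy': 443.1865795927, 'cx': 322.5434780448117, 'cy': 204.57847305972794, 'extrinsics': [[np.float64(-0.8317), np.float64(-0.5552), np.float64(-0.0036), np.float64(265.4452)], [np.float64(-0.3834), np.float64(0.5789), np.float64(-0.7196), np.float64(426.3474)], [np.float64(0.4016), np.float64(-0.5972), np.float64(-0.6943), np.float64(1087.929)], [np.float64(0.0), np.float64(0.0), np.float64(0.0), np.float64(1.0)]]}
top {'fx': 507.73408087548466, 'fy': 507.73408087548466, 'cx': 321.1104457025545, 'cy': 199.6044457104532, 'extrinsics': [[np.float64(-0.0275), np.float64(-0.9996), np.float64(0.0028), np.float64(-280.4676)], [np.float64(-0.9834), np.float64(0.0266), np.float64(-0.1792), np.float64(559.1644)], [np.float64(0.1791), np.float64(-0.0077), np.float64(-0.9838), np.float64(1537.9766)], [np.float64(0.0), np.float64(0.0), np.float64(0.0), np.float64(1.0)]]}
{'clock': 0.1, 'q': array([-1.44240892e+00,  3.13360938e-01,  1.49831058e+00, -1.30802880e-05,
        1.33101689e+00, -2.23392947e-01]), 'joint_vel': array([-7.23859052e-04, -2.76156959e-03,  8.60606559e-05, -6.19522933e-04,
       -1.36965112e-03, -1.23411164e-04]), 'joint_efforts': array([ 2.29867299e-03, -4.02813900e+01, -2.52645099e+01,  6.94767572e-02,
        3.41970124e-02, -4.40163524e-05]), 'tool_pos': array([ 180.86071393, -492.64123031,  238.25426873]), 'tcp_rot': array([-3.14136229e+00,  1.07133742e-03, -1.21901273e+00]), 'contact_force': array([-0.37287505, -0.17226843,  0.07908626]), 'torque': array([-0.01317142,  0.01489058,  0.0203463 ]), 'grip_width': 88.14728736535656} -18.700000000000003
```

View pics/scene0.png

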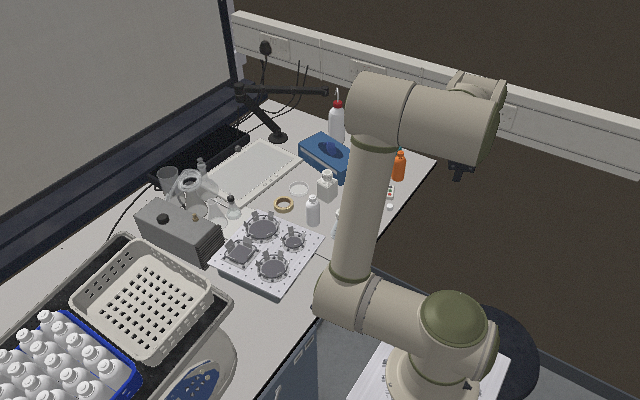

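View pics/top0.png

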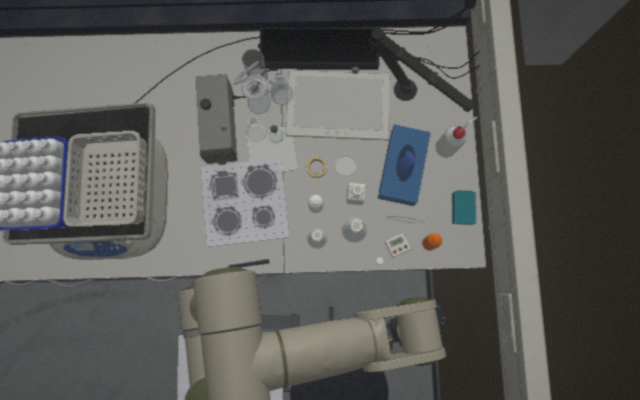

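The top view shows the round bottle at about (316,202), the square bottle at (356,192), and the flasks at (317,237) and (355,228). The tape is at (317,167). The shaker spans about (203-287, 163-245), with the square holder at (226,185), the largest at (260,181), and the round ones at (228,220) and (263,216). I'll zoom in for exact pixels.

```bash
python3 - <<'E'
import cv2
a=cv2.imread("pics/top0.png")[150:260,190:390]
cv2.imwrite("pics/topz.png",cv2.resize(a,None,fx=4,fy=4,interpolation=cv2.INTER_CUBIC))
a=cv2.imread("pics/scene0.png")[160:310,200:400]
cv2.imwrite("pics/scz.png",cv2.resize(a,None,fx=4,fy=4,interpolation=cv2.INTER_CUBIC))
E
```

```text
(no output)
```

View pics/topz.png

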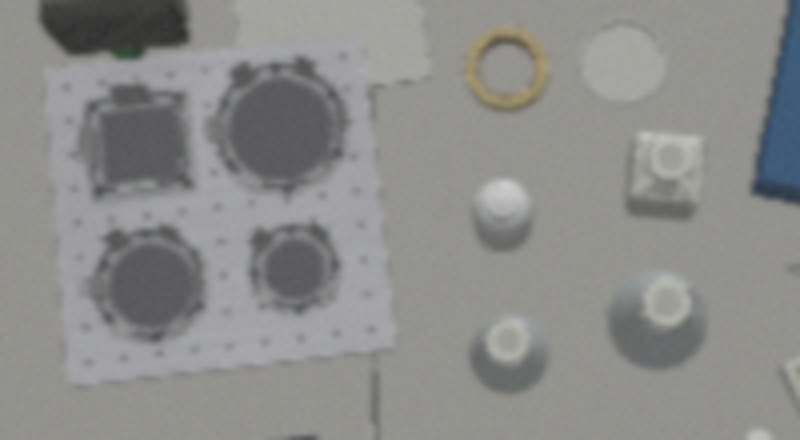

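View pics/scz.png

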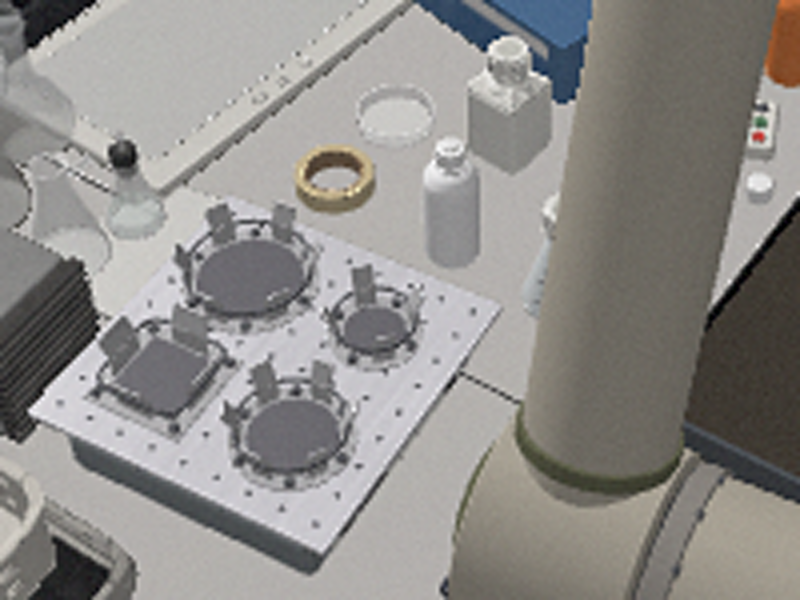

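```bash
cat > h.py <<'E'
import numpy as np,cv2
from cell import r
C={n:r.calibration(n) for n in("scene","top")}
def ray(n,u,v):
    c=C[n];E=np.array(c["extrinsics"],float);R=E[:3,:3];o=-R.T@E[:3,3]
    d=R.T@np.array([(u-c["cx"])/c["fx"],(v-c["cy"])/c["fy"],1]);return o,d/np.linalg.norm(d)
def onz(n,u,v,z):
    o,d=ray(n,u,v);return o+d*(z-o[2])/d[2]
def tri(a,b):
    (o1,d1),(o2,d2)=ray("top",*a),ray("scene",*b)
    s=np.linalg.lstsq(np.c_[d1,-d2],o2-o1,rcond=None)[0];p,q=o1+s[0]*d1,o2+s[1]*d2
    return (p+q)/2,np.linalg.norm(p-q)
def proj(n,p):
    c=C[n];E=np.array(c["extrinsics"],float);q=E[:3,:3]@np.asarray(p,float)+E[:3,3]
    return q[0]/q[2]*c["fx"]+c["cx"],q[1]/q[2]*c["fy"]+c["cy"]
E
python3 - <<'E'
import cv2,numpy as np
from h import *
for n in("top","scene"):
    g=cv2.cvtColor(cv2.imread(f"pics/{n}0.png"),cv2.COLOR_BGR2GRAY)
    rois={"top":dict(sq=(212,170,240,200),L=(245,165,277,198),S=(213,206,243,236),B=(252,205,275,228)),"scene":dict(L=(244,212,280,242),B=(283,228,306,252),S=(256,252,290,282),sq=(223,236,258,266))}[n]
    for k,(x0,y0,x1,y1) in rois.items():
        m=((g[y0:y1,x0:x1]<103)*255).astype(np.uint8)
        m=cv2.morphologyEx(m,cv2.MORPH_OPEN,np.ones((5,5),np.uint8))
        N,_,st,ce=cv2.connectedComponentsWithStats(m)
        i=1+np.argmax(st[1:,4]);c=ce[i]+[x0,y0];print(n,k,c.round(2),st[i],onz(n,*c,85).round(1))
g=cv2.cvtColor(cv2.imread("pics/top0.png"),cv2.COLOR_BGR2GRAY)
print(g[228:246,308:328]);print(g[218:236,346:368]);print(g[182:198,348:366]);print(g[194:212,307:325])
E
```

```text
top sq [225.07 185.59] [  4   7  20  18 322] [596.9  -1.3  85. ]
top L [259.7  181.81] [  3   5  24  24 473] [ 605.9 -107.8   85. ]
top S [227.43 221.  ] [  5   6  20  19 313] [486.8  -9.2  85. ]
top B [263.13 216.86] [  5   6  13  13 147] [ 496.5 -117.6   85. ]Traceback (most recent call last):
  File "<stdin>", line 10, in <module>
    return _wrapfunc(a, 'argmax', axis=axis, out=out, **kwds)
    return bound(*args, **kwds)
ValueError: attempt to get argmax of an empty sequence
```

```bash
python3 - <<'E'
import cv2,numpy as np
from h import *
n="scene"
g=cv2.cvtColor(cv2.imread(f"pics/{n}0.png"),cv2.COLOR_BGR2GRAY)
print(g[270,250:295]); print(g[228,240:285])
for t in (110,120,130):
  for k,(x0,y0,x1,y1) in dict(L=(244,212,280,242),B=(283,228,306,252),S=(256,252,290,282),sq=(223,236,258,266)).items():
    m=((g[y0:y1,x0:x1]<t)*255).astype(np.uint8)
    m=cv2.morphologyEx(m,cv2.MORPH_OPEN,np.ones((5,5),np.uint8))
    N,_,st,ce=cv2.connectedComponentsWithStats(m)
    if N<2: continue
    i=1+np.argmax(st[1:,4]);c=ce[i]+[x0,y0]
    T=dict(L=[259.7,181.81],B=[263.13,216.86],S=[227.43,221.],sq=[225.07,185.59])
    p,e=tri(T[k],c); print(t,k,c.round(2),st[i],p.round(1),e.round(1))
T=dict(L=[259.7,181.81],B=[263.13,216.86],S=[227.43,221.])
g=cv2.cvtColor(cv2.imread("pics/top0.png"),cv2.COLOR_BGR2GRAY)
np.set_printoptions(linewidth=160)
print(g[228:246,308:328]);print(g[218:236,346:368]);print(g[182:198,348:366]);print(g[194:212,307:325])
E
```

```text
[202 194 204 201 199 196 202 151 124  74 156 140 107 105 113 110 107 109
 108 108 107 111 105 108 108 108 106 109 103 104 104 102 107 107 101  86
  96 173 182 170 204 198 195 199 164]
[209 210 208 207 214 179  76  87 155 130 105 108 109 108 107 109 109 108
 109 108 105 107 109 106 104 108 108 110 107 107 105 106 108 107 105 102
 161  77 134 168 199 200 200 197 197]
110 L [268.73 225.75] [ 19   9  12  11 101] [ 596.4 -112.9   98.1] 14.6
110 B [296. 240.] [11 10  5  5 25] [ 493.9 -119.1   90.3] 4.1
110 S [276.13 269.66] [16 15 10  7 62] [484.9  -9.3  75.5] 7.2
120 L [261.74 229.05] [  6   8  26  20 371] [ 608.8 -106.2   79.3] 3.6
120 B [291.62 241.69] [  3   9  13  11 109] [ 500.6 -115.3   80.5] 7.5
120 S [272.26 268.45] [  6   8  22  19 312] [489.5  -7.   78.3] 4.0
120 sq [240.44 254.45] [  8  10  19  18 265] [600.6   1.5  73.7] 2.8
130 L [261.01 229.92] [  1   8  31  22 421] [ 610.4 -105.3   75. ] 5.2
130 B [292.57 242.44] [  3   9  14  13 140] [ 499.6 -115.8   77.8] 4.3
130 S [272.34 268.54] [  6   8  23  19 326] [489.4  -7.   78. ] 3.7
130 sq [238.2  252.53] [  3   5  24  23 340] [
[... 5009 characters left out ...]
167 166 160 147 140 142]
 [139 130 136 146 151 149 157 163 166 165 160 153 160 157 149 140 138 145]
 [138 128 126 135 145 145 139 137 138 140 144 148 150 146 138 132 137 144]
 [140 127 116 125 131 138 135 131 132 136 144 143 141 133 125 124 137 144]
 [141 129 116 115 121 127 130 133 133 134 136 132 125 119 113 119 137 146]
 [145 132 115 110 113 117 123 121 124 122 122 118 115 110 110 124 139 146]
 [143 137 119 106 107 111 112 112 114 115 114 111 109 105 113 126 138 147]
 [148 142 126 110 107 107 107 108 111 110 108 108 106 106 119 135 145 146]
 [146 144 136 122 112 106 106 107 105 106 106 103 108 114 129 142 145 147]
 [147 146 143 131 122 114 108 105 106 105 107 110 119 131 140 143 147 146]]
```

```bash
python3 - <<'E'
import cv2,numpy as np
from h import *
g=cv2.cvtColor(cv2.imread("pics/top0.png"),cv2.COLOR_BGR2GRAY)
for k,(u,v),H,D in (("small",(316.5,234.8),106,32),("large",(356.6,225),118,36),("sq",(357.2,189),114,34)):
    m=((g>=150)&(g<=164)).astype(np.uint8); N,l=cv2.connectedComponents(m,connectivity=4)
    L=l[int(round(v)),int(round(u))]; w=np.argwhere((l==L))
    w=w[np.hypot(w[:,0]-v,w[:,1]-u)<5]; c=w.mean(0)[::-1]; print(k,c.round(2),len(w),onz("top",*c,H).round(1))
# round bottle outline: body+cap bright; tape; square body base
hsv=cv2.cvtColor(cv2.imread("pics/top0.png"),cv2.COLOR_BGR2HSV)
m=((hsv[...,1]>60)&(hsv[...,0]>10)&(hsv[...,0]<35)).astype(np.uint8);m[:150]=0;m[185:]=0;m[:,:300]=0;m[:,335:]=0
w=cv2.findNonZero(m);print("tape",onz("top",*cv2.minEnclosingCircle(w)[0],19).round(1),cv2.minEnclosingCircle(w)[1])
# guess projections
for p in ((545,-262,0),):pass
s=cv2.imread("pics/scene0.png")[190:235,295:345];cv2.imwrite("pics/s1.png",cv2.resize(s,None,fx=12,fy=12,interpolation=cv2.INTER_NEAREST))
s=cv2.imread("pics/top0.png")[175:220,300:380];cv2.imwrite("pics/t1.png",cv2.resize(s,None,fx=10,fy=10,interpolation=cv2.INTER_NEAREST))
E
```

```text
small [316.59 234.74] 27 [ 435.2 -278.8  106. ]
large [356.08 225.24] 38 [ 459.  -396.7  118. ]
sq [357.31 188.96] 26 [ 569.5 -405.1  114. ]
tape [ 665.9 -283.5   19. ] 9.9527006149292
```

View pics/s1.png

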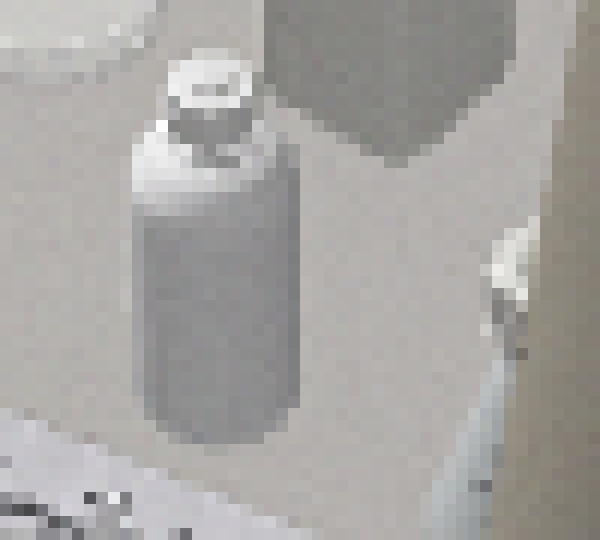

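View pics/t1.png

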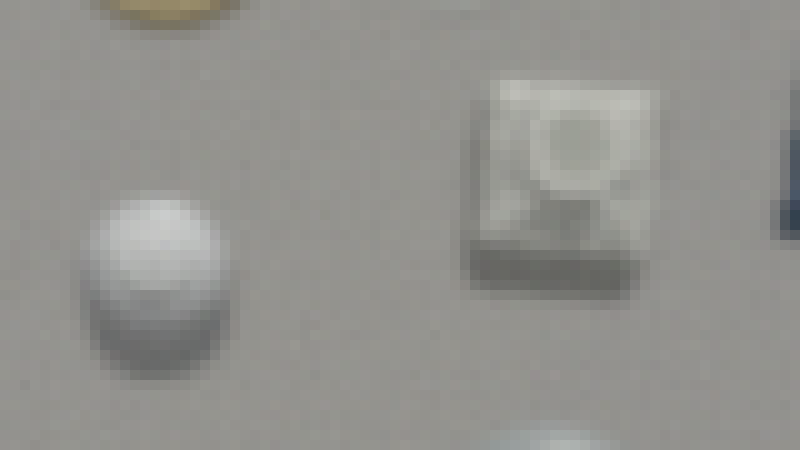

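```bash
python3 - <<'E'
import cv2,numpy as np
from h import *
print("round top base",onz("top",315.1,212.4,0)+[23,0,0], "z80 centre y",onz("top",315.1,199.5,80))
o,_=ray("scene",320,200);b=onz("scene",313,226.4,0);d=b[:2]-o[:2];d/=np.linalg.norm(d);print("scene base",b[:2]+23*d)
print("tri cap",tri((315.1+.3,196.5),(311.9,197)))
for n,P,z in(("top",((346.5,203.6),(362.8,204.8)),0),("top",((349.5,182.5),(365.3,183.7)),76),("scene",((316.8,197.2),(327.6,203.4)),0),("scene",((327.6,203.4),(337.6,195)),0)):
    a,b=[onz(n,*p,z) for p in P];e=b-a;print(n,a.round(1),b.round(1),np.linalg.norm(e).round(1),np.degrees(np.arctan2(e[1],e[0])).round(1))
m=cv2.imread("pics/scene0.png")[165:210,312:342];cv2.imwrite("pics/s2.png",cv2.resize(m,None,fx=13,fy=13,interpolation=cv2.INTER_NEAREST))
E
```

```text
round top base [ 542.27675267 -275.5412547     0.        ] z80 centre y [ 546.83376762 -276.9496709    80.        ]
scene base [ 544.45709117 -279.55656022]
tri cap (array([ 548.37867008, -279.29252153,  109.5623552 ]), np.float64(4.877081133628976))
top [ 545.3 -377.6    0. ] [ 539.9 -430.     0. ] 52.7 -95.8
top [ 598.2 -384.8   76. ] [ 593.1 -433.6   76. ] 49.1 -96.0
scene [ 599.8 -384.1    0. ] [ 550.9 -378.7    0. ] 49.2 173.7
scene [ 550.9 -378.7    0. ] [ 544.9 -434.1    0. ] 55.7 -96.1
```

View pics/s2.png

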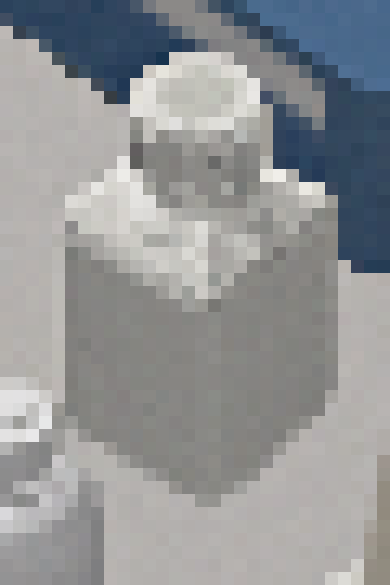

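```bash
python3 - <<'E'
import cv2,numpy as np
from h import *
from scipy.spatial.transform import Rotation as Ro
T=dict(sq=[225.07,185.59],L=[259.7,181.81],S=[227.43,221.],B=[263.13,216.86])
P=np.array([onz("top",*T[k],79) for k in T]); M=np.array([[55,55,0],[55,-55,0],[-55,55,0],[-55,-55,0.]])
c=P.mean(0);R,_=Ro.align_vectors(P-c,M);print("yaw",R.as_euler("zyx",degrees=True)[0],c);F=R.apply(M)+c
for k,f,p in zip(T,F,P):print(k,f.round(1),(p-f).round(1))
# platform blob
im=cv2.imread("pics/top0.png");x=cv2.cvtColor(im,cv2.COLOR_BGR2LAB).astype(int)
print(im[240,240],im[240,200],im[200,245])
d=(im[...,0].astype(int)-im[...,1]>3)&(im[...,0]>110);d=d.astype(np.uint8);d[:155]=0;d[255:]=0;d[:,:195]=0;d[:,300:]=0
d=cv2.morphologyEx(d,cv2.MORPH_CLOSE,np.ones((5,5)));d=cv2.morphologyEx(d,cv2.MORPH_OPEN,np.ones((5,5)))
rc=cv2.minAreaRect(max(cv2.findContours(d,0,2)[0],key=cv2.contourArea));B=np.array([onz("top",*q,75) for q in cv2.boxPoints(rc)]);print(rc,B.round(1),B.mean(0))
E
```

```text
yaw 4.7940423251292055 [547.61860055 -58.11684648  79.        ]
sq [597.8   1.3  79. ] [ 0.3 -1.5  0. ]
L [ 607.  -108.3   79. ] [0.2 1.2 0. ]
S [488.2  -7.9  79. ] [-0.6 -0.2  0. ]
B [ 497.4 -117.5   79. ] [0.  0.6 0. ]
[164 162 161] [142 146 147] [163 158 158]
((244.7123565673828, 213.76710510253906), (54.854827880859375, 80.29322814941406), 83.9909896850586) [[ 584.8   71.9   75. ]
 [ 604.8 -175.    75. ]
 [ 434.7 -190.2   75. ]
 [ 415.7   52.    75. ]] [509.99162036 -60.32285937  75.        ]
```

```bash
cat >> h.py <<'E'
def go(x,y,z,yaw):
    s=r.observe();p=s["tool_pos"];w=s["tcp_rot"]
    from scipy.spatial.transform import Rotation as Ro
    R=Ro.from_euler("xyz",w);T=Ro.from_euler("xyz",[np.pi,0,np.radians(yaw)])
    print("t",round(s["clock"],2),"pos",p.round(1),"yaw",np.degrees(w[2]).round(1),"grip",round(s["grip_width"],1),"F",s["contact_force"].round(1))
    D=np.array([x,y,z])-p
    print("rotvec deg",np.degrees((R.inv()*T).as_rotvec()).round(1),"shift cm now-axes",(R.inv().apply(D)/10).round(2),"target-axes",(T.inv().apply(D)/10).round(2))
E
python3 -c "
from h import *
go(569.5,-405.1,200,-96)"; python3 -m creep '[[[0,0,6.5,0,0,0,1],[0,0,6.5,0,0,0,1],[0,0,6.5,0,0,0,1],[0,0,6.5,0,0,0,1],[0,0,0,0,0,0,1]]]'; python3 -c "
from h import *
go(569.5,-405.1,200,-96)"
```

```text
t 0.1 pos [ 180.9 -492.6  238.3] yaw -69.8 grip 88.1 F [-0.4 -0.2  0.1]
rotvec deg [ 0.   0.1 26.2] shift cm now-axes [  5.18 -39.5    3.83] target-axes [-12.77 -37.74   3.83]
clock: 0.6
tool_pos: [180.8, -491.9, 236.5]
tcp_rot: [3.14, 0.005, -1.69]
contact_force: [-0.3, -0.1, 0.5]
grip_width: 88.2
t 0.6 pos [ 180.8 -491.9  236.5] yaw -96.8 grip 88.2 F [-0.3 -0.1  0.5]
rotvec deg [ 0.1  0.3 -0.8] shift cm now-axes [-13.21 -37.58   3.67] target-axes [-12.69 -37.75   3.65]
```

```bash
python3 -m creep '[[[0,0,-0.1,-1.3,-3.7,0,1],[0,0,-0.1,-1.3,-3.7,0,1],[0,0,-0.1,-1.3,-3.7,0,1],[0,0,-0.1,-1.3,-3.7,0,1],[0,0,-0.1,-1.3,-3.7,0,1],[0,0,-0.1,-1.3,-3.7,0,1],[0,0,-0.1,-1.3,-3.7,0,1],[0,0,-0.1,-1.3,-3.7,0,1],[0,0,0,-1.3,-3.7,0,1],[0,0,0,0,0,0,1]]]'; python3 -c "
from h import *
go(569.5,-405.1,84.3,-96)"
```

```text
clock: 1.6
tool_pos: [536.0, -404.2, 233.0]
tcp_rot: [3.137, 0.009, -1.644]
contact_force: [-0.1, -0.5, -0.1]
grip_width: 88.1
t 1.6 pos [ 536.  -404.2  233. ] yaw -94.2 grip 88.1 F [-0.1 -0.5 -0.1]
rotvec deg [0.3 0.5 1.8] shift cm now-axes [-0.02 -3.41 14.86] target-axes [-0.26 -3.34 14.87]
```

```bash
python3 -m creep '[[[0.2,0.3,0.6,0,-2,0,1],[0.1,0.2,0.6,-0.2,-1.4,0,1],[0,0,0.5,0,0,2,1],[0,0,0,0,0,3,1],[0,0,0,0,0,3,1],[0,0,0,0,0,2,1],[0,0,0,0,0,0,1]]]'; python3 -c "
from h import *
go(569.5,-405.1,84.3,-96);import cv2
for n in ('top','scene'):cv2.imwrite('pics/%s1.png'%n,r.snapshot(n))"
```

```text
clock: 2.3
tool_pos: [568.8, -405.7, 127.8]
tcp_rot: [3.14, 0.001, -1.655]
contact_force: [0.2, 0.5, 0.0]
grip_width: 88.4
t 2.3 pos [ 568.8 -405.7  127.8] yaw -94.8 grip 88.4 F [0.2 0.5 0. ]
rotvec deg [0.1 0.  1.2] shift cm now-axes [-0.07 -0.07  4.35] target-axes [-0.07 -0.06  4.35]
```

View pics/scene1.png

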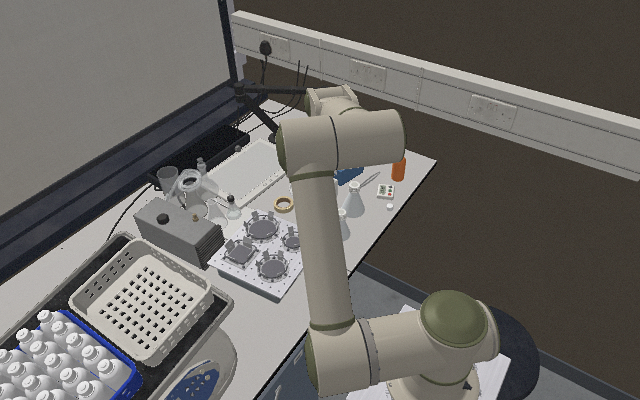

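View pics/top1.png

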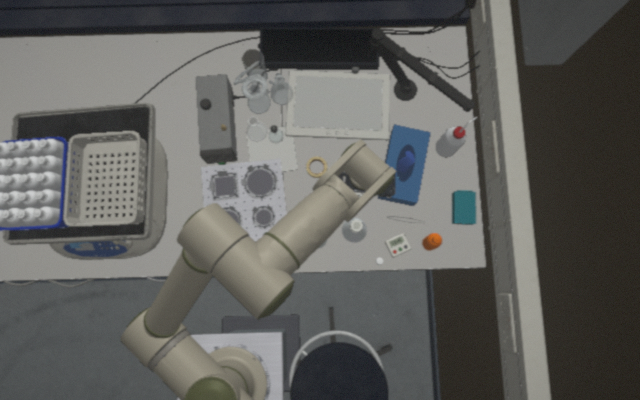

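The large flask is now visible in the scene view at about (355,185), and the gripper hides the square bottle. I'll go down and grip it.

```bash
python3 -m creep '[[[0,0,0.8,-0.07,-0.07,1.8,1],[0,0,0.6,0,0,1.5,1],[0,0,0,0,0,1,1],[0,0,0,0,0,0,1]]]' 20; python3 -c "
from h import *
go(569.5,-405.1,84.3,-96)"
```

```text
clock: 2.8
tool_pos: [571.9, -408.3, 92.6]
tcp_rot: [-3.132, -0.009, -1.679]
contact_force: [-0.5, -0.4, 0.1]
grip_width: 88.0
t 2.8 pos [ 571.9 -408.3   92.6] yaw -96.2 grip 88.0 F [-0.5 -0.4  0.1]
rotvec deg [-0.5 -0.5 -0.2] shift cm now-axes [-0.3   0.28  0.82] target-axes [-0.3   0.28  0.83]
```

```bash
python3 -m creep '[[[-0.5,-0.5,-0.2,-0.3,0.28,0.8,1],[0,0,0,0,0,0,1],[0,0,0,0,0,0,1]]]' 20; python3 -c "
from h import *
go(569.5,-405.1,84.3,-96)"
```

```text
clock: 3.1
tool_pos: [569.8, -405.4, 85.6]
tcp_rot: [-3.14, -0.001, -1.674]
contact_force: [-0.5, -0.4, -0.5]
grip_width: 88.1
t 3.1 pos [ 569.8 -405.4   85.6] yaw -95.9 grip 88.1 F [-0.5 -0.4 -0.5]
rotvec deg [-0.1 -0.   0.1] shift cm now-axes [-0.03  0.03  0.13] target-axes [-0.03  0.03  0.13]
```

```bash
python3 -m creep '[[[0,0,0,0,0,0.1,-0.2],[0,0,0,0,0,0,-0.2],[0,0,0,0,0,0,-0.2],[0,0,0,0,0,0,-0.4],[0,0,0,0,0,0,-0.6],[0,0,0,0,0,0,-1],[0,0,0,0,0,0,-1]]]' 20; python3 -c "
from h import *
go(569.5,-405.1,84.3,-96)"
```

```text
clock: 3.8
tool_pos: [570.2, -405.7, 85.8]
tcp_rot: [-3.139, -0.002, -1.674]
contact_force: [-0.2, 2.4, 2.8]
grip_width: 34.3
t 3.8 pos [ 570.2 -405.7   85.8] yaw -95.9 grip 34.3 F [-0.2  2.4  2.8]
rotvec deg [-0.2 -0.1  0.1] shift cm now-axes [-0.05  0.07  0.15] target-axes [-0.05  0.07  0.15]
```

```bash
python3 -m creep '[[[0,0,0,0,0,-1,-1],[0,0,0,0,0,-2,-1],[0,0,0,0,0,-3,-1],[0,0,0,0,0,-3,-1],[0,0,0,0,0,-3,-1],[0,0,0,0,0,-3,-1],[0,0,0,0,0,-2,-1],[0,0,0,0,0,0,-1]]]'; python3 -c "
from h import *
go(597.8,1.3,250,-85.2);import cv2
cv2.imwrite('pics/scene2.png',r.snapshot('scene'));cv2.imwrite('pics/top2.png',r.snapshot('top'))"
```

```text
clock: 4.6
tool_pos: [569.0, -404.8, 265.9]
tcp_rot: [-3.139, -0.002, -1.674]
contact_force: [-0.4, -0.4, -0.9]
grip_width: 33.1
t 4.6 pos [ 569.  -404.8  265.9] yaw -95.9 grip 33.1 F [-0.4 -0.4 -0.9]
rotvec deg [ -0.1  -0.1 -10.7] shift cm now-axes [-40.69   1.33   1.52] target-axes [-40.23  -6.27   1.59]
```

View pics/scene2.png

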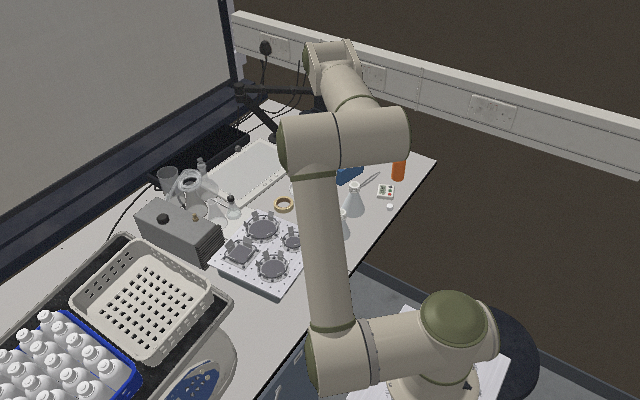

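The bottle hangs behind the arm, out of view. I'll carry it over the shaker, turning it by 10.7 degrees on the way.

```bash
python3 -m creep '[[[0,0,-5.3,0,0,0,-1],[0,0,-5.3,0,0,0,-1],[0,0,0,-3,-0.5,0,-1],[0,0,0,-4,-0.7,0,-1],[0,0,0,-4,-0.7,0,-1],[0,0,0,-4,-0.7,0,-1],[0,0,0,-4,-0.7,0,-1],[0,0,0,-4,-0.7,0,-1],[0,0,0,-3,-0.5,0,-1],[0,0,0,0,0,0,-1]]]'; python3 -c "
from h import *
go(597.8,1.3,250,-85.2)"
```

```text
clock: 5.7
tool_pos: [585.1, -129.6, 244.0]
tcp_rot: [3.116, 0.023, -1.485]
contact_force: [0.2, -0.8, -0.9]
grip_width: 33.0
t 5.7 pos [ 585.1 -129.6  244. ] yaw -85.1 grip 33.0 F [ 0.2 -0.8 -0.9]
rotvec deg [1.5 1.3 0.1] shift cm now-axes [-12.95  -2.38  -0.36] target-axes [-12.94  -2.36  -0.6 ]
```

```bash
python3 -m creep '[[[0.5,0.5,0,-3.5,-0.6,-0.2,-1],[0.5,0.5,0,-3.5,-0.6,-0.2,-1],[0,0,0,-3,-0.6,-0.2,-1],[0,0,0,-2,-0.4,-0.2,-1],[0,0,0,0,0,0,-1],[0,0,0,0,0,0,-1]]]'; python3 -c "
from h import *
go(597.8,1.3,220,-85.2)"
```

```text
clock: 6.3
tool_pos: [594.6, -7.4, 244.5]
tcp_rot: [3.12, 0.008, -1.487]
contact_force: [0.7, -1.1, -0.0]
grip_width: 33.2
t 6.3 pos [594.6  -7.4 244.5] yaw -85.2 grip 33.2 F [ 0.7 -1.1 -0. ]
rotvec deg [ 1.2  0.5 -0. ] shift cm now-axes [-0.83 -0.44  2.45] target-axes [-0.84 -0.39  2.45]
```

```bash
python3 -m creep '[[[1.2,0.5,0,-0.83,-0.4,1.2,-1],[0,0,0,0,0,1.2,-1],[0,0,0,0,0,0,-1],[0,0,0,0,0,0,-1]]]'; python3 -c "
from h import *
go(597.8,1.3,205,-85.2);import cv2
for n in ('top','scene'):
    a=r.snapshot(n);cv2.imwrite('pics/%s3.png'%n,a)
a=cv2.imread('pics/scene3.png')[170:290,190:330];cv2.imwrite('pics/s3z.png',cv2.resize(a,None,fx=5,fy=5,interpolation=cv2.INTER_CUBIC))
"
```

```text
clock: 6.7
tool_pos: [597.0, -3.8, 217.3]
tcp_rot: [3.137, -0.001, -1.492]
contact_force: [-0.7, 0.4, 0.5]
grip_width: 33.3
t 6.7 pos [597.   -3.8 217.3] yaw -85.5 grip 33.3 F [-0.7  0.4  0.5]
rotvec deg [ 0.3 -0.1 -0.3] shift cm now-axes [-0.51 -0.13  1.22] target-axes [-0.51 -0.13  1.23]
```

View pics/s3z.png

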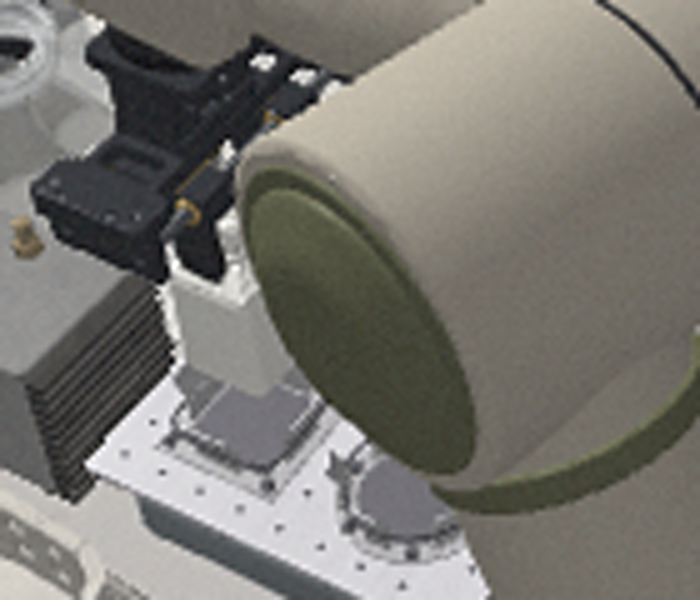

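View pics/top3.png

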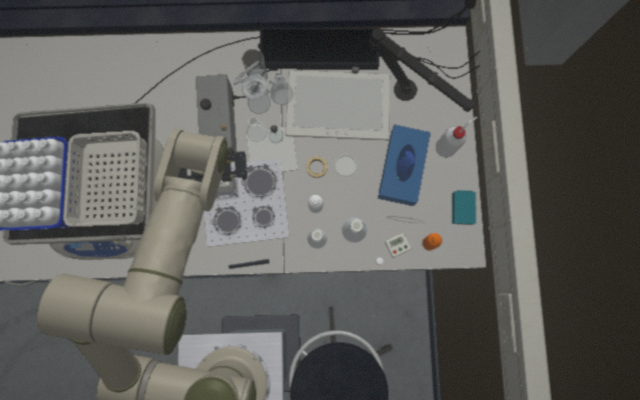

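```bash
python3 -c "
from h import *
z=131.5
a=onz('scene',243.9,248.3,z);b=onz('scene',225.5,240.3,z);print(a,b,a-b)
t=np.radians(4.8);R=np.array([[np.cos(t),-np.sin(t)],[np.sin(t),np.cos(t)]])
for c in((-27,27),(-27,-27),(27,27)):print(c,R@c+[597,-3.8])
go(597.8,1.3,180,-85.2)"
```

```text
[570.32149955  12.28490635 131.5       ] [632.59628327  18.49979555 131.5       ] [-62.27478371  -6.2148892    0.        ]
(-27, 27) [567.83539103  20.84600543]
(-27, -27) [572.35399457 -32.96460897]
(27, 27) [621.64600543  25.36460897]
t 6.8 pos [597.1  -3.6 217.5] yaw -85.5 grip 33.0 F [-0.1  0.1 -1.4]
rotvec deg [ 0.2 -0.1 -0.3] shift cm now-axes [-0.49 -0.12  3.75] target-axes [-0.48 -0.11  3.75]
```

```bash
python3 -m creep '[[[0.2,0,-0.3,-0.5,-0.1,0.7,-1],[0,0,0,0,0,0.6,-1],[0,0,0,0,0,0,-1],[0,0,0,0,0,0,-1]]]'; python3 -c "
from h import *
go(597.8,1.3,180,-85.2)
n='scene';a=r.snapshot(n);cv2.imwrite('pics/%s4.png'%n,a)
a=a[200:275,210:280];cv2.imwrite('pics/s4z.png',cv2.resize(a,None,fx=8,fy=8,interpolation=cv2.INTER_NEAREST))
"
```

```text
clock: 7.2
tool_pos: [597.9, 1.4, 204.0]
tcp_rot: [-3.141, -0.001, -1.486]
contact_force: [0.1, 0.4, -0.7]
grip_width: 33.1
t 7.2 pos [597.9   1.4 204. ] yaw -85.2 grip 33.1 F [ 0.1  0.4 -0.7]
rotvec deg [-0.  -0.1  0. ] shift cm now-axes [0.01 0.02 2.4 ] target-axes [0.01 0.02 2.4 ]
```

View pics/s4z.png

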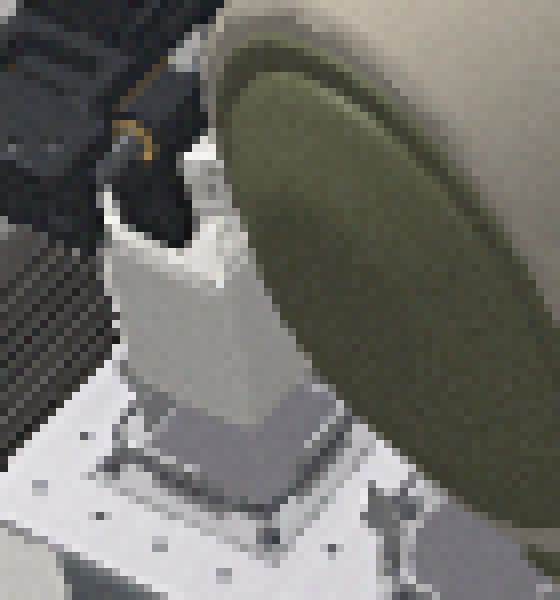

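```bash
python3 -c "
from h import *
t=np.radians(4.8);R=np.array([[np.cos(t),-np.sin(t)],[np.sin(t),np.cos(t)]])
for c in((-26,26),(26,26),(-26,-26)):
  for z in (0,76):
    p=np.r_[R@c+[597.9,1.4],z+204-85.8];u,v=proj('scene',p);print(c,z,((u-210+.5)*8).round(),((v-200+.5)*8).round())
for c in((-30,30),(30,30),(-30,-30)):
  p=np.r_[R@c+[597.8,1.3],79];u,v=proj('scene',p);print('pad',c,((u-210+.5)*8).round(),((v-200+.5)*8).round())
"
```

```text
(-26, 26) 0 257.0 440.0
(-26, 26) 76 226.0 292.0
(26, 26) 0 136.0 384.0
(26, 26) 76 101.0 236.0
(-26, -26) 0 345.0 340.0
(-26, -26) 76 319.0 191.0
pad (-30, 30) 274.0 524.0
pad (30, 30) 137.0 460.0
pad (-30, -30) 373.0 408.0
```

The bottle edges in the scene view fall within about 1 px of the prediction for a centred bottle, and the pad shows the same bias. I'll lower it in steps.

```bash
python3 -m creep '[[[0,0,0,0,0,0.8,-1],[0,0,0,0,0,0.8,-1],[0,0,0,0,0,0,-1]]]'; python3 -c "
from h import *
go(597.8,1.3,166,-85.2)"
```

```text
clock: 7.55
tool_pos: [597.9, 1.4, 186.7]
tcp_rot: [-3.141, -0.001, -1.486]
contact_force: [0.3, -0.1, -0.3]
grip_width: 33.0
t 7.55 pos [597.9   1.4 186.7] yaw -85.2 grip 33.0 F [ 0.3 -0.1 -0.3]
rotvec deg [-0.  -0.1  0. ] shift cm now-axes [0.   0.01 2.07] target-axes [0.01 0.01 2.07]
```

```bash
python3 -m creep '[[[0,0,0,0,0,0.7,-1],[0,0,0,0,0,0.5,-1],[0,0,0,0,0,0.3,-1],[0,0,0,0,0,0,-1]]]'; python3 -c "
from h import *
go(597.8,1.3,166,-85.2)"
```

```text
clock: 7.95
tool_pos: [597.8, 1.3, 170.0]
tcp_rot: [3.142, -0.001, -1.487]
contact_force: [-0.2, 0.6, -0.4]
grip_width: 33.1
t 7.95 pos [597.8   1.3 170. ] yaw -85.2 grip 33.1 F [-0.2  0.6 -0.4]
rotvec deg [ 0.  -0.1  0. ] shift cm now-axes [0.  0.  0.4] target-axes [0.  0.  0.4]
```

```bash
python3 -m creep '[[[0,0,0,0,0,0.15,-1],[0,0,0,0,0,0.1,-1],[0,0,0,0,0,0,-1]]]'; python3 -m creep '[[[0,0,0,0,0,0.15,-1],[0,0,0,0,0,0,-1]]]'
```

```text
clock: 8.25
tool_pos: [598.0, 1.3, 167.6]
tcp_rot: [-3.141, -0.001, -1.487]
contact_force: [-0.5, -0.4, -0.8]
grip_width: 33.3
clock: 8.45
tool_pos: [598.1, 1.3, 166.2]
tcp_rot: [-3.141, -0.002, -1.487]
contact_force: [-0.5, -0.1, -1.2]
grip_width: 33.4
```

```bash
python3 -m creep '[[[0,0,0,0,0,0.1,-1],[0,0,0,0,0,0,-1]]]'
```

```text
clock: 8.65
tool_pos: [598.1, 1.3, 165.2]
tcp_rot: [-3.14, -0.002, -1.487]
contact_force: [0.3, 0.4, -1.5]
grip_width: 33.3
```

```bash
python3 -m creep '[[[0,0,0,0,0,0.12,-1],[0,0,0,0,0,0.05,-1]]]';python3 -m creep '[[[0,0,0,0,0,0.1,-1],[0,0,0,0,0,0.05,-1]]]'
```

```text
clock: 8.85
tool_pos: [598.6, 1.4, 164.7]
tcp_rot: [-3.138, -0.002, -1.486]
contact_force: [-1.0, 0.4, 3.4]
grip_width: 33.3
clock: 9.05
tool_pos: [599.1, 1.5, 164.8]
tcp_rot: [-3.136, -0.002, -1.486]
contact_force: [-0.4, 1.1, 3.1]
grip_width: 33.1
```

Contact came at TCP z of about 165, which puts the pad top at about 79 mm as measured. I'll release and rise.

```bash
python3 -m creep '[[[0,0,0,0,0,0,-0.1],[0,0,0,0,0,0,0.3],[0,0,0,0,0,0,0.5],[0,0,0,0,0,0,0.5],[0,0,0,0,0,-1,0.5],[0,0,0,0,0,-3,0.5],[0,0,0,0,0,-4,0.5],[0,0,0,0,0,-3,0.5],[0,0,0,0,0,0,0.8]]]'; python3 -c "
from h import *
go(459,-396.7,220,-85.2)"
```

```text
clock: 9.95
tool_pos: [598.0, 1.6, 280.0]
tcp_rot: [-3.137, -0.002, -1.487]
contact_force: [0.1, -0.9, 0.2]
grip_width: 72.2
t 9.95 pos [598.    1.6 280. ] yaw -85.2 grip 72.2 F [ 0.1 -0.9  0.2]
rotvec deg [-0.2 -0.1  0. ] shift cm now-axes [38.51 17.23  6.01] target-axes [38.53 17.18  6.  ]
```

```bash
python3 -m creep '[[[0,0,0,3,1.4,0,0.8],[0,0,0,4,1.8,0,0.8],[0,0,0,4,1.8,0,0.8],[0,0,0,4,1.8,0,0.8],[0,0,0,4,1.8,0,0.8],[0,0,0,4,1.8,0,0.8],[0,0,0,4,1.8,0,0.8],[0,0,0,4,1.8,0,0.8],[0,0,0,4,1.8,0.5,0.8],[0,0,0,0,0,0,0.8]]]'; python3 -c "
from h import *
go(459,-396.7,220,-85.2)
n='scene';a=r.snapshot(n);cv2.imwrite('pics/%s5.png'%n,a);cv2.imwrite('pics/top5.png',r.snapshot('top'))
a=a[160:310,200:400];cv2.imwrite('pics/s5z.png',cv2.resize(a,None,fx=4,fy=4,interpolation=cv2.INTER_CUBIC))
"
```

```text
clock: 10.95
tool_pos: [463.6, -372.5, 271.7]
tcp_rot: [-3.14, 0.001, -1.483]
contact_force: [0.0, -0.6, 0.3]
grip_width: 79.5
t 10.95 pos [ 463.6 -372.5  271.7] yaw -85.0 grip 79.5 F [ 0.  -0.6  0.3]
rotvec deg [-0.1  0.1  0.2] shift cm now-axes [2.37 0.68 5.17] target-axes [2.37 0.67 5.17]
```

View pics/s5z.png

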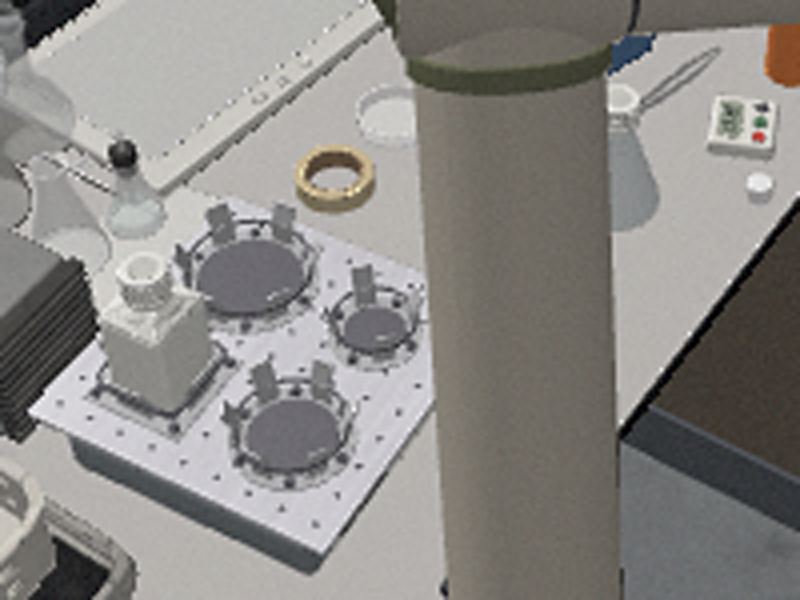

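View pics/top5.png

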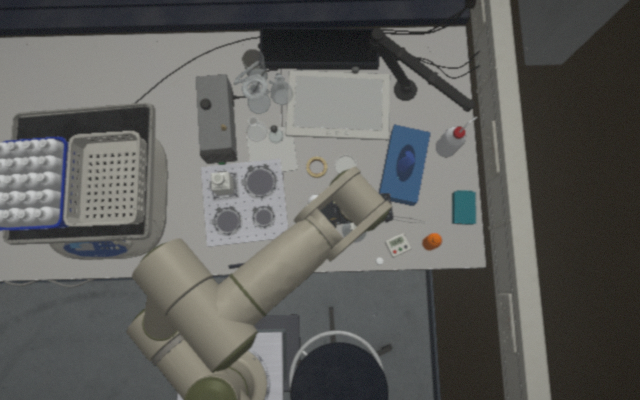

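The square bottle stands upright in its holder, with its cap at about (221,181) in the top view. The large flask's cap is at about (355,184) in the scene view. Next is the large flask.

```bash
python3 -m creep '[[[0,0,0.2,1.3,0.4,1,0.9],[0,0,0,1,0.3,2,0.9],[0,0,0,0,0,2,1],[0,0,0,0,0,2,1],[0,0,0,0,0,2,1],[0,0,0,0,0,1.5,1],[0,0,0,0,0,0,1],[0,0,0,0,0,0,1]]]'; python3 -c "
from h import *
print(tri((356.4,225.1),(354.8,183.8)))
go(459,-396.7,88.5,-85.2)
cv2.imwrite('pics/top6.png',cv2.resize(r.snapshot('top')[160:270,290:430],None,fx=5,fy=5,interpolation=cv2.INTER_NEAREST))
"
```

```text
clock: 11.85
tool_pos: [463.9, -388.9, 161.2]
tcp_rot: [-3.139, 0.002, -1.473]
contact_force: [0.3, -0.1, 0.8]
grip_width: 88.0
(array([ 459.05724792, -397.42693272,  121.0340717 ]), np.float64(0.19119694286770578))
t 11.85 pos [ 463.9 -388.9  161.2] yaw -84.4 grip 88.0 F [ 0.3 -0.1  0.8]
rotvec deg [-0.2  0.1  0.8] shift cm now-axes [0.74 0.59 7.27] target-axes [0.73 0.56 7.27]
```

View pics/top6.png

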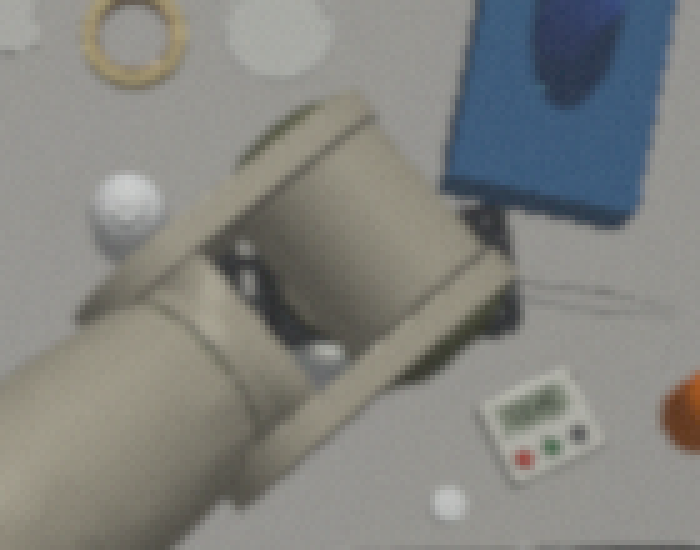

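The cap triangulates to (459, -397, 121), which agrees with the first measurement (118 mm cap height). I'll go down.

```bash
python3 -m creep '[[[0,0,0.8,0.74,0.57,0,1],[0,0,0,0,0,0,1],[0,0,0,0,0,1.5,1],[0,0,0,0,0,2,1],[0,0,0,0,0,1.5,1],[0,0,0,0,0,0.5,1],[0,0,0,0,0,0,1],[0,0,0,0,0,0,1]]]'; python3 -c "
from h import *
go(459,-397,88.5,-85.2)"
```

```text
clock: 12.7
tool_pos: [460.0, -400.6, 110.5]
tcp_rot: [-3.133, -0.007, -1.489]
contact_force: [0.5, -0.0, 0.4]
grip_width: 88.1
t 12.7 pos [ 460.  -400.6  110.5] yaw -85.3 grip 88.1 F [ 0.5 -0.   0.4]
rotvec deg [-0.5 -0.4 -0.1] shift cm now-axes [-0.38  0.09  2.19] target-axes [-0.37  0.07  2.2 ]
```

```bash
python3 -m creep '[[[-0.5,-0.4,-0.1,-0.38,0.08,1,1],[0,0,0,0,0,0.8,1],[0,0,0,0,0,0.3,1],[0,0,0,0,0,0,1],[0,0,0,0,0,0,1]]]'; python3 -c "
from h import *
go(459,-397,88.5,-85.2)"
```

```text
clock: 13.2
tool_pos: [459.4, -397.1, 89.2]
tcp_rot: [-3.141, -0.002, -1.487]
contact_force: [-0.5, 0.5, 0.1]
grip_width: 88.0
t 13.2 pos [ 459.4 -397.1   89.2] yaw -85.2 grip 88.0 F [-0.5  0.5  0.1]
rotvec deg [-0.  -0.1 -0. ] shift cm now-axes [-0.01  0.04  0.07] target-axes [-0.01  0.04  0.07]
```

```bash
python3 -m creep '[[[0,0,0,0,0,0,0],[0,0,0,0,0,0,-0.1],[0,0,0,0,0,0,-0.2],[0,0,0,0,0,0,-0.4],[0,0,0,0,0,0,-0.6],[0,0,0,0,0,0,-1],[0,0,0,0,0,0,-1]]]' 20; python3 -c "
from h import *
go(607,-108.3,280,-85.2)"
```

```text
clock: 13.9
tool_pos: [459.6, -397.4, 90.0]
tcp_rot: [-3.14, -0.003, -1.487]
contact_force: [0.2, 1.5, 1.3]
grip_width: 34.9
t 13.9 pos [ 459.6 -397.4   90. ] yaw -85.2 grip 34.9 F [0.2 1.5 1.3]
rotvec deg [-0.1 -0.2 -0. ] shift cm now-axes [-27.52 -17.14 -19.05] target-axes [-27.57 -17.11 -19.  ]
```

```bash
python3 -m creep '[[[0,0,0,0,0,-1,-1],[0,0,0,0,0,-2,-1],[0,0,0,0,0,-3,-1],[0,0,0,0,0,-3,-1],[0,0,0,0,0,-3,-1],[0,0,0,0,0,-3,-1],[0,0,0,0,0,-3,-1],[0,0,0,0,0,-1,-1],[0,0,0,0,0,0,-1]]]'; python3 -c "
from h import *
go(607,-108.3,280,-85.2)"
```

```text
clock: 14.8
tool_pos: [458.4, -395.9, 290.5]
tcp_rot: [-3.141, -0.002, -1.487]
contact_force: [-0.1, 0.3, -1.4]
grip_width: 34.8
t 14.8 pos [ 458.4 -395.9  290.5] yaw -85.2 grip 34.8 F [-0.1  0.3 -1.4]
rotvec deg [-0.  -0.1 -0. ] shift cm now-axes [-27.42 -17.21   1.02] target-axes [-27.42 -17.21   1.05]
```

```bash
python3 -m creep '[[[0,0,0,-2,-1.2,0,-1],[0,0,0,-3.5,-2.2,0,-1],[0,0,0,-4,-2.5,0,-1],[0,0,0,-4,-2.5,0,-1],[0,0,0,-4,-2.5,0,-1],[0,0,0,-4,-2.5,0,-1],[0,0,0,-3,-1.8,0,-1],[0,0,0,-1,-0.6,0,-1],[0,0,0,0,0,0,-1]]]'; python3 -c "
from h import *
go(607,-108.3,220,-85.2)"
```

```text
clock: 15.7
tool_pos: [595.9, -118.1, 274.5]
tcp_rot: [3.124, 0.011, -1.491]
contact_force: [-0.4, -1.2, -1.1]
grip_width: 35.3
t 15.7 pos [ 595.9 -118.1  274.5] yaw -85.4 grip 35.3 F [-0.4 -1.2 -1.1]
rotvec deg [ 1.   0.7 -0.2] shift cm now-axes [-0.83 -1.28  5.44] target-axes [-0.89 -1.19  5.45]
```

```bash
python3 -m creep '[[[1,0.7,-0.2,-0.85,-1.2,0,-1],[0,0,0,0,0,0,-1],[0,0,0,0,0,2,-1],[0,0,0,0,0,2,-1],[0,0,0,0,0,1,-1],[0,0,0,0,0,0,-1],[0,0,0,0,0,0,-1]]]'; python3 -c "
from h import *
go(607,-108.3,205,-85.2)
n='scene';a=r.snapshot(n);cv2.imwrite('pics/%s7.png'%n,a)
a=a[160:290,200:330];cv2.imwrite('pics/s7z.png',cv2.resize(a,None,fx=4.5,fy=4.5,interpolation=cv2.INTER_CUBIC))
"
```

```text
clock: 16.4
tool_pos: [606.5, -115.2, 222.2]
tcp_rot: [-3.141, -0.003, -1.495]
contact_force: [0.6, -0.2, -0.6]
grip_width: 34.9
t 16.4 pos [ 606.5 -115.2  222.2] yaw -85.6 grip 34.9 F [ 0.6 -0.2 -0.6]
rotvec deg [-0.  -0.2 -0.4] shift cm now-axes [-0.69 -0.11  1.71] target-axes [-0.68 -0.11  1.72]
```

View pics/s7z.png

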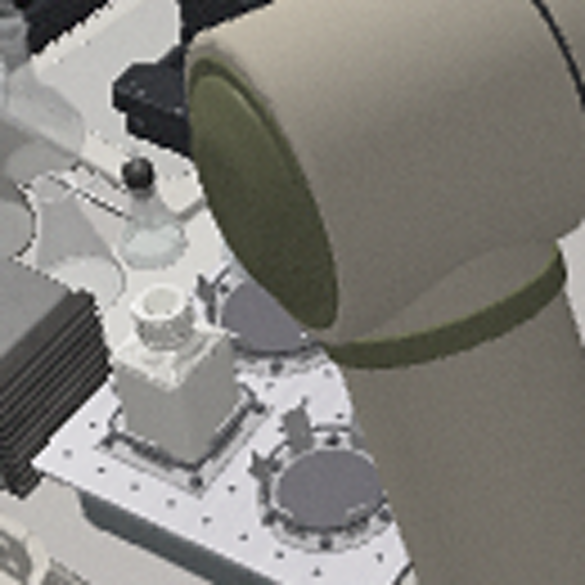

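The arm hides the flask here, so I rely on the measured poses and watch the forces.

```bash
python3 -m creep '[[[0,-0.2,-0.4,-0.69,-0.11,0.7,-1],[0,0,0,0,0,0.7,-1],[0,0,0,0,0,0,-1],[0,0,0,0,0,0,-1]]]'; python3 -c "
from h import *
go(607,-108.3,170,-85.2)"
```

```text
clock: 16.85
tool_pos: [607.6, -107.8, 208.7]
tcp_rot: [-3.139, -0.001, -1.487]
contact_force: [-0.1, 0.4, -0.2]
grip_width: 35.1
t 16.85 pos [ 607.6 -107.8  208.7] yaw -85.2 grip 35.1 F [-0.1  0.4 -0.2]
rotvec deg [-0.2 -0.1  0. ] shift cm now-axes [0.04 0.08 3.87] target-axes [0.04 0.07 3.87]
```

```bash
python3 -m creep '[[[0,0,0,0.04,0.07,0.8,-1],[0,0,0,0,0,0.8,-1],[0,0,0,0,0,0,-1]]]';  python3 -m creep '[[[0,0,0,0,0,0.6,-1],[0,0,0,0,0,0.5,-1],[0,0,0,0,0,0.3,-1],[0,0,0,0,0,0,-1]]]'
```

```text
clock: 17.15
tool_pos: [607.0, -108.3, 191.4]
tcp_rot: [-3.138, -0.001, -1.487]
contact_force: [0.0, 0.3, -1.8]
grip_width: 35.3
clock: 17.55
tool_pos: [606.9, -108.4, 175.8]
tcp_rot: [-3.139, -0.001, -1.487]
contact_force: [-0.1, -0.3, -0.5]
grip_width: 35.1
```

```bash
python3 -m creep '[[[0,0,0,0,0,0.25,-1],[0,0,0,0,0,0.2,-1],[0,0,0,0,0,0,-1]]]';  python3 -m creep '[[[0,0,0,0,0,0.1,-1],[0,0,0,0,0,0.1,-1]]]';python3 -m creep '[[[0,0,0,0,0,0.1,-1],[0,0,0,0,0,0.05,-1]]]'
```

```text
clock: 17.85
tool_pos: [607.1, -108.4, 171.2]
tcp_rot: [-3.138, -0.001, -1.487]
contact_force: [0.1, -0.2, -1.7]
grip_width: 35.0
clock: 18.05
tool_pos: [607.2, -108.5, 169.4]
tcp_rot: [-3.138, -0.001, -1.487]
contact_force: [-0.3, 0.1, -0.9]
grip_width: 34.9
clock: 18.25
tool_pos: [607.8, -108.4, 168.9]
tcp_rot: [-3.136, -0.002, -1.487]
contact_force: [0.3, 1.5, 3.3]
grip_width: 35.2
```

Contact came at 169, as expected. I'll release, rise and move to the small flask.

```bash
python3 -m creep '[[[0,0,0,0,0,0,-0.1],[0,0,0,0,0,0,0.3],[0,0,0,0,0,0,0.5],[0,0,0,0,0,0,0.5],[0,0,0,0,0,-1,0.5],[0,0,0,0,0,-3,0.5],[0,0,0,0,0,-4,0.5],[0,0,0,0,0,-3,0.5],[0,0,0,0,0,0,0.8]]]'; python3 -c "
from h import *
go(435.2,-278.8,250,-85.2)"
```

```text
clock: 19.15
tool_pos: [606.5, -108.3, 284.8]
tcp_rot: [-3.137, -0.002, -1.487]
contact_force: [-0.1, 0.2, -0.6]
grip_width: 72.0
t 19.15 pos [ 606.5 -108.3  284.8] yaw -85.2 grip 72.0 F [-0.1  0.2 -0.6]
rotvec deg [-0.3 -0.1 -0. ] shift cm now-axes [15.55 18.52  3.42] target-axes [15.55 18.5   3.48]
```

```bash
python3 -m creep '[[[0,0,0,2,2.4,0,0.8],[0,0,0,3,3.6,0,0.8],[0,0,0,3,3.6,0,0.8],[0,0,0,3,3.6,0,0.8],[0,0,0,3,3.6,1,0.8],[0,0,0,1.5,1.8,1,0.8],[0,0,0,0,0,0,1],[0,0,0,0,0,0,1]]]'; python3 -c "
from h import *
go(435.2,-278.8,140,-85.2)
n='scene';a=r.snapshot(n);cv2.imwrite('pics/%s8.png'%n,a);cv2.imwrite('pics/top8.png',r.snapshot('top'))
"
```

```text
clock: 19.95
tool_pos: [427.5, -282.6, 262.3]
tcp_rot: [-3.137, -0.001, -1.485]
contact_force: [0.5, 0.2, 0.2]
grip_width: 88.1
t 19.95 pos [ 427.5 -282.6  262.3] yaw -85.1 grip 88.1 F [0.5 0.2 0.2]
rotvec deg [-0.3 -0.1  0.1] shift cm now-axes [-0.33 -0.74 12.23] target-axes [-0.31 -0.8  12.23]
```

View pics/scene8.png

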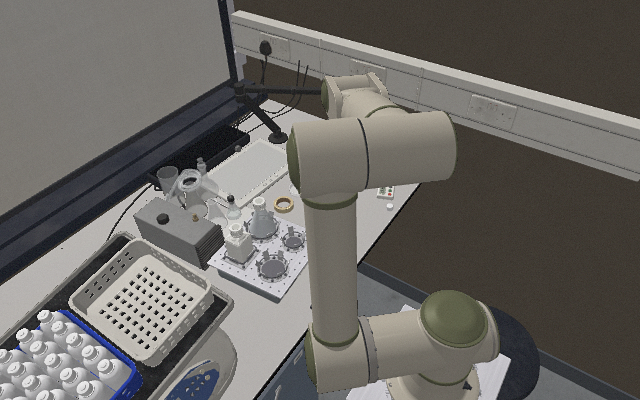

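View pics/top8.png

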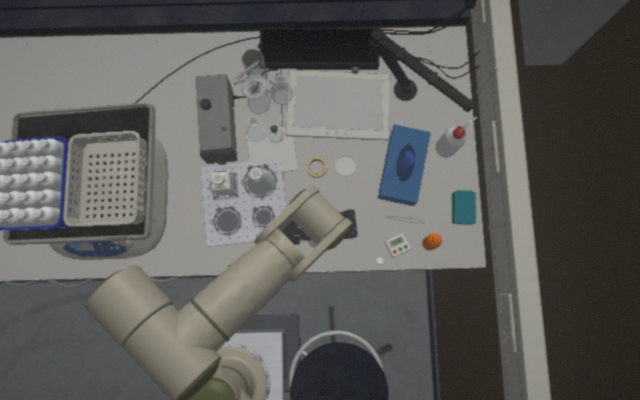

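The large flask stands upright in its holder, with its cap at about (257,174) in the top view. Now down onto the small flask.

```bash
python3 -m creep '[[[-0.3,-0.1,0.1,-0.33,-0.75,0,1],[0,0,0,0,0,2,1],[0,0,0,0,0,3,1],[0,0,0,0,0,3,1],[0,0,0,0,0,2,1],[0,0,0,0,0,1,1],[0,0,0,0,0,0,1],[0,0,0,0,0,0,1]]]'; python3 -c "
from h import *
go(435.2,-278.8,76.5,-85.2)"
```

```text
clock: 20.85
tool_pos: [444.7, -272.0, 151.5]
tcp_rot: [-3.138, -0.003, -1.474]
contact_force: [0.8, -0.2, -0.2]
grip_width: 88.1
t 20.85 pos [ 444.7 -272.   151.5] yaw -84.5 grip 88.1 F [ 0.8 -0.2 -0.2]
rotvec deg [-0.2 -0.2  0.7] shift cm now-axes [0.56 1.04 7.5 ] target-axes [0.6  1.01 7.5 ]
```

```bash
python3 -m creep '[[[-0.2,-0.2,0.7,0.58,1.03,0,1],[0,0,0,0,0,0,1],[0,0,0,0,0,1,1],[0,0,0,0,0,1,1],[0,0,0,0,0,1,1],[0,0,0,0,0,0,1],[0,0,0,0,0,0,1]]]'; python3 -c "
from h import *
go(435.2,-278.8,76.5,-85.2)"
```

```text
clock: 21.55
tool_pos: [435.0, -280.3, 121.2]
tcp_rot: [-3.139, -0.003, -1.488]
contact_force: [-0.0, 0.6, 0.1]
grip_width: 87.8
t 21.55 pos [ 435.  -280.3  121.2] yaw -85.2 grip 87.8 F [-0.   0.6  0.1]
rotvec deg [-0.1 -0.2 -0. ] shift cm now-axes [-0.16 -0.02  4.47] target-axes [-0.14 -0.03  4.47]
```

```bash
python3 -m creep '[[[0,-0.2,0,-0.15,-0.02,1,1],[0,0,0,0,0,1.5,1],[0,0,0,0,0,1.3,1],[0,0,0,0,0,0.5,1],[0,0,0,0,0,0,1],[0,0,0,0,0,0,1]]]'; python3 -c "
from h import *
go(435.2,-278.8,76.5,-85.2)"
```

```text
clock: 22.15
tool_pos: [435.7, -278.4, 75.8]
tcp_rot: [-3.138, 0.001, -1.487]
contact_force: [-0.5, 0.3, 0.1]
grip_width: 88.1
t 22.15 pos [ 435.7 -278.4   75.8] yaw -85.2 grip 88.1 F [-0.5  0.3  0.1]
rotvec deg [-0.2  0.  -0. ] shift cm now-axes [ 0.04  0.05 -0.07] target-axes [ 0.04  0.05 -0.07]
```

```bash
python3 -m creep '[[[0,0,0,0,0.05,-0.05,0],[0,0,0,0,0,0,-0.1],[0,0,0,0,0,0,-0.2],[0,0,0,0,0,0,-0.4],[0,0,0,0,0,0,-0.6],[0,0,0,0,0,0,-1],[0,0,0,0,0,0,-1]]]' 20; python3 -c "
from h import *
go(488.2,-7.9,280,-85.2)"
```

```text
clock: 22.85
tool_pos: [435.8, -279.0, 78.1]
tcp_rot: [-3.136, -0.002, -1.487]
contact_force: [-0.2, -0.5, 0.2]
grip_width: 34.3
t 22.85 pos [ 435.8 -279.    78.1] yaw -85.2 grip 34.3 F [-0.2 -0.5  0.2]
rotvec deg [-0.3 -0.1 -0. ] shift cm now-axes [-26.54  -7.59 -20.2 ] target-axes [-26.58  -7.49 -20.19]
```

```bash
python3 -m creep '[[[0,0,0,0,0,0.05,-1],[0,0,0,0,0,0,-1],[0,0,0,0,0,0,-1]]]' 20
```

```text
clock: 23.15
tool_pos: [436.0, -278.9, 78.0]
tcp_rot: [-3.136, -0.002, -1.487]
contact_force: [0.7, -0.4, 0.8]
grip_width: 31.0
```

Gripped at 31.0 mm with the reference height at 78.0, so contact should come at about 157.

```bash
python3 -m creep '[[[0,0,0,0,0,-1,-1],[0,0,0,0,0,-2,-1],[0,0,0,0,0,-3,-1],[0,0,0,0,0,-3,-1],[0,0,0,0,0,-3,-1],[0,0,0,0,0,-3,-1],[0,0,0,0,0,-3,-1],[0,0,0,0,0,-1,-1],[0,0,0,0,0,0,-1]]]'; python3 -c "
from h import *
go(488.2,-7.9,260,-85.2)"
```

```text
clock: 24.05
tool_pos: [433.6, -278.0, 277.9]
tcp_rot: [-3.138, -0.001, -1.488]
contact_force: [-0.2, 0.5, -1.9]
grip_width: 31.4
t 24.05 pos [ 433.6 -278.   277.9] yaw -85.2 grip 31.4 F [-0.2  0.5 -1.9]
rotvec deg [-0.2 -0.1 -0. ] shift cm now-axes [-26.46  -7.68   1.79] target-axes [-26.46  -7.7    1.79]
```

```bash
python3 -m creep '[[[0,0,0,-2,-0.6,0,-1],[0,0,0,-3.5,-1.1,0,-1],[0,0,0,-4,-1.2,0,-1],[0,0,0,-4,-1.2,0,-1],[0,0,0,-4,-1.2,0,-1],[0,0,0,-4,-1.2,0,-1],[0,0,0,-2,-0.6,0,-1],[0,0,0,0,0,0,-1],[0,0,0,0,0,0,-1]]]'; python3 -c "
from h import *
go(488.2,-7.9,200,-85.2)"
```

```text
clock: 24.95
tool_pos: [482.4, -28.4, 264.1]
tcp_rot: [3.127, 0.01, -1.49]
contact_force: [-0.9, -0.3, -1.0]
grip_width: 31.3
t 24.95 pos [482.4 -28.4 264.1] yaw -85.4 grip 31.3 F [-0.9 -0.3 -1. ]
rotvec deg [ 0.9  0.6 -0.2] shift cm now-axes [-1.93 -0.84  6.42] target-axes [-1.99 -0.75  6.41]
```

```bash
python3 -m creep '[[[0.9,0.6,-0.2,-1.95,-0.8,0,-1],[0,0,0,0,0,0,-1],[0,0,0,0,0,2,-1],[0,0,0,0,0,2,-1],[0,0,0,0,0,1.5,-1],[0,0,0,0,0,0,-1],[0,0,0,0,0,0,-1]]]'; python3 -c "
from h import *
go(488.2,-7.9,200,-85.2)
n='scene';a=r.snapshot(n);cv2.imwrite('pics/%s9.png'%n,a)
a=a[160:300,200:340];cv2.imwrite('pics/s9z.png',cv2.resize(a,None,fx=4.2,fy=4.2,interpolation=cv2.INTER_CUBIC))
"
```

```text
clock: 25.65
tool_pos: [487.1, -16.9, 204.5]
tcp_rot: [3.136, -0.001, -1.495]
contact_force: [0.3, -0.4, -1.6]
grip_width: 31.1
t 25.65 pos [487.1 -16.9 204.5] yaw -85.7 grip 31.1 F [ 0.3 -0.4 -1.6]
rotvec deg [ 0.3 -0.1 -0.5] shift cm now-axes [-0.89 -0.18  0.45] target-axes [-0.88 -0.19  0.45]
```

View pics/s9z.png

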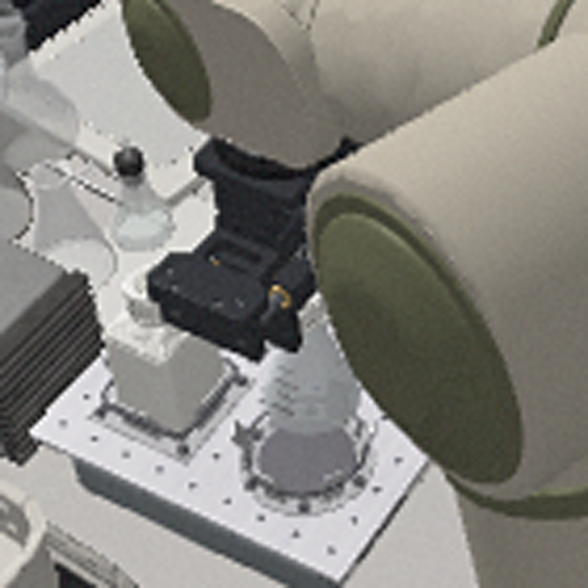

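The flask hangs upright over its holder, with its lower edge at about (275,260) in the scene view. It needs about 9 mm along +y, then I'll lower it.

```bash
python3 -m creep '[[[0.3,-0.1,-0.5,-0.89,-0.18,0,-1],[0,0,0,0,0,0,-1],[0,0,0,0,0,0.4,-1],[0,0,0,0,0,0,-1]]]'; python3 -c "
from h import *
go(488.2,-7.9,160,-85.2)"
```

```text
clock: 26.1
tool_pos: [489.0, -7.6, 202.1]
tcp_rot: [-3.138, -0.001, -1.486]
contact_force: [-1.0, 0.3, -0.8]
grip_width: 31.2
t 26.1 pos [489.   -7.6 202.1] yaw -85.1 grip 31.2 F [-1.   0.3 -0.8]
rotvec deg [-0.2 -0.   0.1] shift cm now-axes [0.02 0.09 4.21] target-axes [0.02 0.08 4.21]
```

```bash
python3 -m creep '[[[-0.2,0,0,0.02,0.08,0.8,-1],[0,0,0,0,0,0.8,-1],[0,0,0,0,0,0.2,-1],[0,0,0,0,0,0,-1]]]';  python3 -m creep '[[[0,0,0,0,0,0.6,-1],[0,0,0,0,0,0.5,-1],[0,0,0,0,0,0.3,-1],[0,0,0,0,0,0,-1]]]'
```

```text
clock: 26.5
tool_pos: [488.0, -7.9, 182.2]
tcp_rot: [3.141, -0.0, -1.486]
contact_force: [-0.4, -0.2, -0.3]
grip_width: 31.4
clock: 26.9
tool_pos: [488.0, -8.0, 166.9]
tcp_rot: [3.141, -0.0, -1.486]
contact_force: [-1.1, -0.7, -0.9]
grip_width: 31.4
```

```bash
python3 -m creep '[[[0,0,0,0,0,0.4,-1],[0,0,0,0,0,0.25,-1],[0,0,0,0,0,0.1,-1],[0,0,0,0,0,0,-1]]]';  python3 -m creep '[[[0,0,0,0,0,0.1,-1],[0,0,0,0,0,0.1,-1]]]';python3 -m creep '[[[0,0,0,0,0,0.1,-1],[0,0,0,0,0,0.05,-1]]]'
```

```text
clock: 27.3
tool_pos: [488.1, -8.0, 158.9]
tcp_rot: [3.141, -0.001, -1.486]
contact_force: [-0.3, 0.5, -0.6]
grip_width: 31.8
clock: 27.5
tool_pos: [488.3, -8.0, 157.0]
tcp_rot: [-3.141, -0.001, -1.486]
contact_force: [-0.4, 0.5, 1.1]
grip_width: 31.2
clock: 27.7
tool_pos: [489.2, -7.9, 157.0]
tcp_rot: [-3.138, -0.001, -1.486]
contact_force: [0.0, 1.8, 3.3]
grip_width: 31.3
```

Contact came at 157, as predicted. I'll release and rise.

```bash
python3 -m creep '[[[0,0,0,0,0,0,-0.1],[0,0,0,0,0,0,0.3],[0,0,0,0,0,0,0.5],[0,0,0,0,0,0,0.5],[0,0,0,0,0,-1,0.5],[0,0,0,0,0,-3,0.5],[0,0,0,0,0,-4,0.5],[0,0,0,0,0,-3,0.5],[0,0,0,0,0,-1,0.8],[0,0,0,0,0,0,1]]]'; python3 -c "
from h import *
go(544.5,-277,270,-85.2)"
```

```text
clock: 28.7
tool_pos: [488.1, -7.8, 283.1]
tcp_rot: [-3.139, -0.001, -1.486]
contact_force: [0.5, -0.1, -1.6]
grip_width: 80.0
t 28.7 pos [488.1  -7.8 283.1] yaw -85.1 grip 80.0 F [ 0.5 -0.1 -1.6]
rotvec deg [-0.1 -0.1  0.1] shift cm now-axes [27.3  -3.34  1.35] target-axes [27.3  -3.37  1.31]
```

```bash
python3 - <<'E'
from h import *
A=r.snapshot("scene");T=r.snapshot("top");cv2.imwrite("pics/scene10.png",A);cv2.imwrite("pics/top10.png",T)
np.set_printoptions(linewidth=160)
g=cv2.imread("pics/scene0.png").astype(int).mean(2);print(g[208:224:3,302:325].astype(int))
g=cv2.imread("pics/top0.png").astype(int).mean(2);print(g[192:215,305:327].astype(int))
E
```

```text
[[179 176 179 183 160 150 148 152 152 151 149 152 150 146 148 142 137 126 180 177 175 177 175]
 [179 178 176 182 157 141 138 138 143 144 141 141 141 141 142 137 136 125 179 176 179 174 178]
 [177 176 178 187 159 141 135 137 140 143 146 142 143 143 143 139 137 125 180 178 178 175 175]
 [178 174 178 177 161 146 137 138 140 145 144 142 143 142 137 142 135 125 176 178 177 177 176]
 [176 176 178 177 164 143 137 139 139 143 144 146 143 142 142 135 136 127 179 178 178 173 173]
 [174 178 177 178 173 145 135 142 144 143 146 144 139 140 141 138 132 137 180 176 176 177 176]]
[[146 146 145 144 144 144 147 146 146 146 147 144 143 147 148 146 146 145 147 146 147 146]
 [147 145 146 146 145 148 146 145 146 147 146 146 146 147 147 146 147 145 148 144 147 145]
 [146 147 146 147 144 146 147 151 154 159 159 160 159 154 148 147 147 146 145 145 145 145]
 [145 148 146 146 145 148 154 166 175 182 190 192 186 173 161 152 146 144 145 146 145 146]
 [146 147 146 146 149 157 170 183 186 191 200 203 200 191 177 163 150 148 146 145 145 146]
 [145 147 147 145 155 165 182 190 192 194 196 200 198 196 190 176 159 147 
[... 864 characters left out ...]
3 116 123 121 123 121 121 118 114 110 109 123 138 145 145 144]
 [145 147 143 135 118 106 107 111 112 112 114 115 114 110 109 105 113 125 137 146 144 147]
 [146 146 147 141 126 109 106 107 107 108 110 110 107 107 106 106 119 133 143 145 145 146]
 [146 146 145 143 135 121 111 106 106 106 104 106 105 103 108 113 128 141 144 146 144 146]
 [147 146 146 144 142 131 121 113 107 104 105 104 106 109 118 130 139 142 146 145 147 146]
 [146 145 146 146 145 141 134 128 117 113 114 114 119 124 133 139 145 143 145 145 146 147]
 [148 146 146 145 147 147 143 140 137 137 136 137 139 139 142 147 146 146 146 143 147 145]
 [148 146 146 145 147 146 145 145 146 146 145 146 144 145 147 144 144 147 145 145 146 147]]
```

View pics/scene10.png

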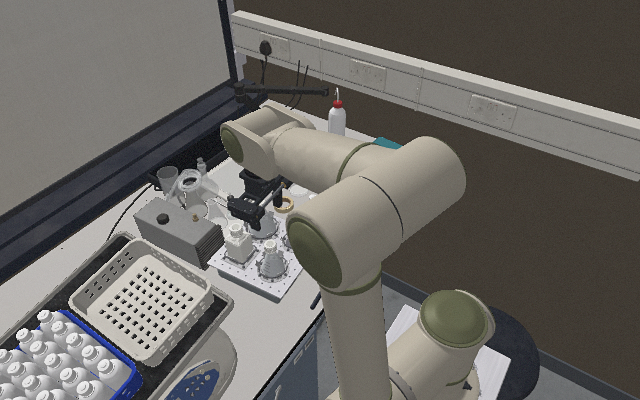

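View pics/top10.png

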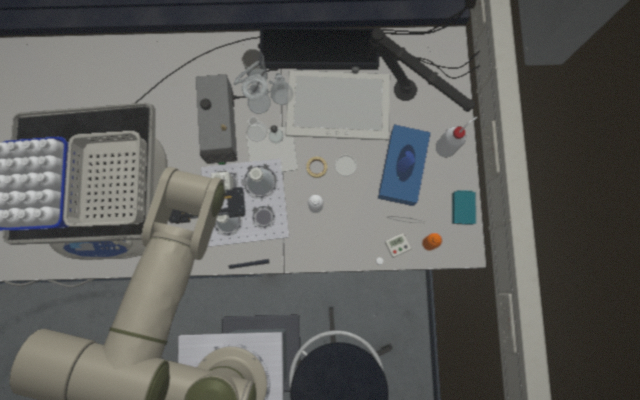

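```bash
python3 - <<'E'
from h import *
b=onz("top",315.2,212.5,0);print("top base",b+[23,0,0])
print("top z80 left/right", onz("top",308.6,199.5,75),onz("top",322.0,199.5,75))
# scene: axis pixel at mid body: find x with y given such that proj u=312.75 at z=40
for y in(-275.8,-277,-279):
    xs=np.linspace(530,560,301);u=[proj("scene",(x,y,40))[0] for x in xs];print(y,xs[np.argmin(abs(np.array(u)-312.75))])
for p in((543,-276),(545,-278)):
    print(p,[np.round(proj("scene",(*p,z)),1) for z in(0,120)],[np.round(proj("top",(*p,z)),1) for z in(0,120)])
# same for gripper-verified points: check scene vs top bias with large flask cap 
E
```

```text
top base [ 541.9427094  -275.85448709    0.        ]
top z80 left/right [ 548.28790627 -256.90967133   75.        ] [ 547.17201366 -298.18115776   75.        ]
-275.8 541.4
-277 542.2
-279 543.6
(543, -276) [array([312.6, 222.2]), array([311.9, 195.6])] [array([315.1, 205.1]), array([314.7, 198.4])]
(545, -278) [array([312.5, 221.6]), array([311.7, 195. ])] [array([315.7, 204.5]), array([315.3, 197.7])]
```

Best estimate for the round bottle axis is (542.5, -276.5), and the top view and scene view agree within about 2 mm. All three placed vessels look upright. I'll move to the round bottle.

```bash
python3 -m creep '[[[0,0,0,2,-0.2,0,1],[0,0,0,4,-0.5,0,1],[0,0,0,4,-0.5,0,1],[0,0,0,4,-0.5,0,1],[0,0,0,4,-0.5,0,1],[0,0,0,4,-0.5,0,1],[0,0,0,3,-0.4,0,1],[0,0,0,0,0,0,1],[0,0,0,0,0,0,1]]]'; python3 -c "
from h import *
go(542.5,-276.5,200,-85.2)"
```

```text
clock: 29.7
tool_pos: [537.6, -261.4, 262.5]
tcp_rot: [3.119, 0.017, -1.484]
contact_force: [0.3, 0.7, 0.3]
grip_width: 88.3
t 29.7 pos [ 537.6 -261.4  262.5] yaw -85.0 grip 88.3 F [0.3 0.7 0.3]
rotvec deg [1.3 1.  0.2] shift cm now-axes [ 1.65 -0.5   6.21] target-axes [ 1.54 -0.37  6.25]
```

```bash
python3 -m creep '[[[1.3,1,0.2,1.6,-0.45,0,1],[0,0,0,0,0,0,1],[0,0,0,0,0,3,1],[0,0,0,0,0,3,1],[0,0,0,0,0,3,1],[0,0,0,0,0,0,1],[0,0,0,0,0,0,1]]]'; python3 -c "
from h import *
go(542.5,-276.5,130,-85.2)"
```

```text
clock: 30.4
tool_pos: [544.9, -273.9, 170.9]
tcp_rot: [-3.137, -0.004, -1.483]
contact_force: [-0.7, -0.5, -0.2]
grip_width: 88.2
t 30.4 pos [ 544.9 -273.9  170.9] yaw -85.0 grip 88.2 F [-0.7 -0.5 -0.2]
rotvec deg [-0.3 -0.2  0.2] shift cm now-axes [0.22 0.28 4.08] target-axes [0.24 0.26 4.09]
```

```bash
python3 -m creep '[[[-0.3,-0.2,0.2,0.23,0.27,1.2,1],[0,0,0,0,0,2,1],[0,0,0,0,0,1.5,1],[0,0,0,0,0,0,1],[0,0,0,0,0,0,1]]]'; python3 -c "
from h import *
go(542.5,-276.5,60.5,-85.2)"
```

```text
clock: 30.9
tool_pos: [544.3, -278.1, 127.8]
tcp_rot: [-3.136, -0.007, -1.486]
contact_force: [0.3, -0.1, 0.1]
grip_width: 88.1
t 30.9 pos [ 544.3 -278.1  127.8] yaw -85.1 grip 88.1 F [ 0.3 -0.1  0.1]
rotvec deg [-0.3 -0.4  0.1] shift cm now-axes [-0.22  0.2   6.73] target-axes [-0.17  0.16  6.73]
```

```bash
python3 -m creep '[[[-0.3,-0.4,0.1,-0.2,0.18,1,1],[0,0,0,0,0,1.8,1],[0,0,0,0,0,1.8,1],[0,0,0,0,0,0.8,1],[0,0,0,0,0,0,1],[0,0,0,0,0,0,1]]]'; python3 -c "
from h import *
go(542.5,-276.5,60.5,-85.2)"
```

```text
clock: 31.5
tool_pos: [543.7, -277.3, 75.2]
tcp_rot: [-3.137, -0.003, -1.488]
contact_force: [-0.0, -0.6, 0.0]
grip_width: 88.4
t 31.5 pos [ 543.7 -277.3   75.2] yaw -85.3 grip 88.4 F [-0.  -0.6  0. ]
rotvec deg [-0.3 -0.2 -0.1] shift cm now-axes [-0.1   0.12  1.47] target-axes [-0.09  0.11  1.47]
```

```bash
python3 -m creep '[[[-0.3,-0.2,-0.1,-0.1,0.12,0.6,1],[0,0,0,0,0,0.5,1],[0,0,0,0,0,0.1,1],[0,0,0,0,0,0,1],[0,0,0,0,0,0,1]]]'; python3 -c "
from h import *
go(542.5,-276.5,60.5,-85.2)"
```

```text
clock: 32.0
tool_pos: [543.1, -276.8, 64.2]
tcp_rot: [-3.14, -0.002, -1.486]
contact_force: [0.4, 0.9, 0.7]
grip_width: 87.9
t 32.0 pos [ 543.1 -276.8   64.2] yaw -85.2 grip 87.9 F [0.4 0.9 0.7]
rotvec deg [-0.1 -0.1  0. ] shift cm now-axes [-0.04  0.06  0.37] target-axes [-0.04  0.05  0.37]
```

```bash
python3 -m creep '[[[0,0,0,-0.04,0.06,0.3,1],[0,0,0,0,0,0,1]]]';python3 -m creep '[[[0,0,0,0,0,0,0.2],[0,0,0,0,0,0,0.15],[0,0,0,0,0,0,0.1],[0,0,0,0,0,0,0],[0,0,0,0,0,0,-0.2],[0,0,0,0,0,0,-0.4],[0,0,0,0,0,0,-1],[0,0,0,0,0,0,-1]]]' 15; python3 -c "
from h import *
go(497.4,-117.5,280,-85.2)"
```

```text
clock: 32.2
tool_pos: [542.5, -276.6, 61.2]
tcp_rot: [-3.14, -0.002, -1.486]
contact_force: [-0.0, 0.1, -0.6]
grip_width: 88.2
clock: 33.0
tool_pos: [542.5, -276.6, 61.4]
tcp_rot: [-3.139, -0.002, -1.486]
contact_force: [0.6, -0.7, 0.5]
grip_width: 46.0
t 33.0 pos [ 542.5 -276.6   61.4] yaw -85.2 grip 46.0 F [ 0.6 -0.7  0.5]
rotvec deg [-0.1 -0.1  0. ] shift cm now-axes [-16.19   3.11 -21.9 ] target-axes [-16.23   3.17 -21.86]
```

```bash
python3 -m creep '[[[0,0,0,0,0,-1,-1],[0,0,0,0,0,-2,-1],[0,0,0,0,0,-3,-1],[0,0,0,0,0,-3,-1],[0,0,0,0,0,-3,-1],[0,0,0,0,0,-3,-1],[0,0,0,0,0,-3,-1],[0,0,0,0,0,-1,-1],[0,0,0,0,0,0,-1]]]'; python3 -c "
from h import *
go(497.4,-117.5,240,-85.2)"
```

```text
clock: 33.9
tool_pos: [541.3, -275.6, 263.0]
tcp_rot: [-3.139, -0.003, -1.486]
contact_force: [-0.4, 0.4, -0.1]
grip_width: 45.8
t 33.9 pos [ 541.3 -275.6  263. ] yaw -85.2 grip 45.8 F [-0.4  0.4 -0.1]
rotvec deg [-0.2 -0.1  0. ] shift cm now-axes [-16.13   3.05   2.25] target-axes [-16.12   3.05   2.3 ]
```

```bash
python3 -m creep '[[[0,0,0,-1.5,0.3,0,-1],[0,0,0,-3,0.6,0,-1],[0,0,0,-4,0.7,0,-1],[0,0,0,-4,0.7,0,-1],[0,0,0,-2,0.4,0,-1],[0,0,0,0,0,0,-1],[0,0,0,0,0,0,-1]]]'; python3 -c "
from h import *
go(497.4,-117.5,190,-85.2)"
```

```text
clock: 34.6
tool_pos: [497.6, -127.9, 252.2]
tcp_rot: [3.132, 0.006, -1.488]
contact_force: [0.1, -0.5, -0.7]
grip_width: 45.4
t 34.6 pos [ 497.6 -127.9  252.2] yaw -85.3 grip 45.4 F [ 0.1 -0.5 -0.7]
rotvec deg [ 0.6  0.4 -0.1] shift cm now-axes [-1.   -0.13  6.22] target-axes [-1.04 -0.07  6.22]
```

```bash
python3 -m creep '[[[0.6,0.4,-0.1,-1,-0.1,0,-1],[0,0,0,0,0,0,-1],[0,0,0,0,0,2,-1],[0,0,0,0,0,2,-1],[0,0,0,0,0,1.5,-1],[0,0,0,0,0,0,-1],[0,0,0,0,0,0,-1]]]'; python3 -c "
from h import *
go(497.4,-117.5,183,-85.2)
n='scene';a=r.snapshot(n);cv2.imwrite('pics/%s11.png'%n,a)
a=a[160:300,200:340];cv2.imwrite('pics/s11z.png',cv2.resize(a,None,fx=4.2,fy=4.2,interpolation=cv2.INTER_CUBIC))
"
```

```text
clock: 35.3
tool_pos: [498.9, -121.2, 193.9]
tcp_rot: [-3.141, -0.001, -1.491]
contact_force: [-0.8, -1.5, -0.1]
grip_width: 45.5
t 35.3 pos [ 498.9 -121.2  193.9] yaw -85.4 grip 45.5 F [-0.8 -1.5 -0.1]
rotvec deg [-0.  -0.1 -0.2] shift cm now-axes [-0.38  0.12  1.09] target-axes [-0.38  0.11  1.09]
```

View pics/s11z.png

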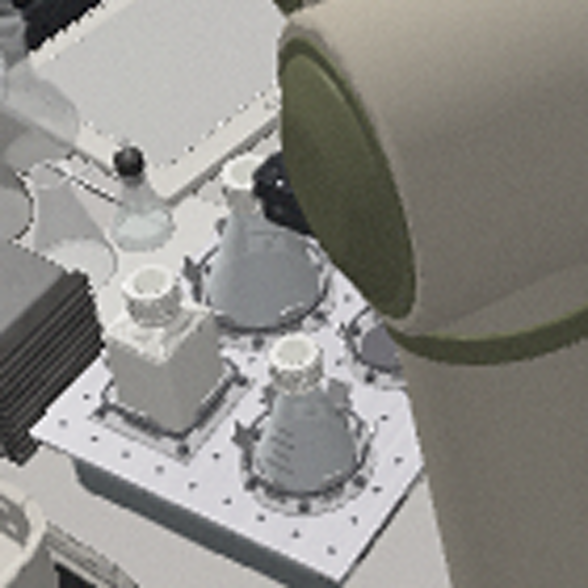

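The three placed vessels stand upright in their holders, and the small round holder is just visible at about (290,242). I'll correct by 4 mm and lower the round bottle.

```bash
python3 -m creep '[[[0,-0.1,-0.2,-0.38,0.12,0.6,-1],[0,0,0,0,0,0.4,-1],[0,0,0,0,0,0,-1],[0,0,0,0,0,0,-1]]]'; python3 -c "
from h import *
go(497.4,-117.5,143,-85.2)"
```

```text
clock: 35.75
tool_pos: [497.9, -117.6, 184.8]
tcp_rot: [-3.138, -0.001, -1.487]
contact_force: [0.0, -0.7, -0.4]
grip_width: 45.6
t 35.75 pos [ 497.9 -117.6  184.8] yaw -85.2 grip 45.6 F [ 0.  -0.7 -0.4]
rotvec deg [-0.2 -0.1  0. ] shift cm now-axes [-0.02  0.06  4.18] target-axes [-0.02  0.05  4.18]
```

```bash
python3 -m creep '[[[-0.2,0,0,-0.02,0.06,0.8,-1],[0,0,0,0,0,0.8,-1],[0,0,0,0,0,0.2,-1],[0,0,0,0,0,0,-1]]]';  python3 -m creep '[[[0,0,0,0,0,0.6,-1],[0,0,0,0,0,0.5,-1],[0,0,0,0,0,0.3,-1],[0,0,0,0,0,0,-1]]]'
```

```text
clock: 36.15
tool_pos: [497.2, -117.5, 165.2]
tcp_rot: [3.141, -0.001, -1.487]
contact_force: [0.3, -0.6, -1.1]
grip_width: 45.8
clock: 36.55
tool_pos: [497.2, -117.5, 149.9]
tcp_rot: [3.141, -0.001, -1.487]
contact_force: [0.1, 0.9, 0.1]
grip_width: 45.6
```

```bash
python3 -m creep '[[[0,0,0,0,0,0.4,-1],[0,0,0,0,0,0.25,-1],[0,0,0,0,0,0.1,-1],[0,0,0,0,0,0,-1]]]';  python3 -m creep '[[[0,0,0,0,0,0.1,-1],[0,0,0,0,0,0.1,-1]]]';python3 -m creep '[[[0,0,0,0,0,0.1,-1],[0,0,0,0,0,0.05,-1]]]'
```

```text
clock: 36.95
tool_pos: [497.3, -117.6, 141.9]
tcp_rot: [3.141, -0.001, -1.487]
contact_force: [-0.3, 0.0, -0.7]
grip_width: 46.0
clock: 37.15
tool_pos: [497.6, -117.7, 140.2]
tcp_rot: [-3.141, -0.002, -1.487]
contact_force: [-0.3, 1.7, 8.4]
grip_width: 45.7
clock: 37.35
tool_pos: [498.4, -117.6, 140.3]
tcp_rot: [-3.138, -0.002, -1.487]
contact_force: [-0.8, 0.7, 2.9]
grip_width: 45.5
```

Seated at 140.3 (140.4 predicted). I'll release, open wide and rise straight up.

```bash
python3 -m creep '[[[0,0,0,0,0,0,0.2],[0,0,0,0,0,0,0.4],[0,0,0,0,0,0,0.6],[0,0,0,0,0,0,0.6],[0,0,0,0,0,-1,0.6],[0,0,0,0,0,-2,0.6],[0,0,0,0,0,-3,0.6],[0,0,0,0,0,-4,0.6],[0,0,0,0,0,-4,0.6],[0,0,0,0,0,0,0.6]]]'; python3 -c "
from h import *
go(330,-380,290,-85.2)"
```

```text
clock: 38.35
tool_pos: [497.3, -117.2, 288.3]
tcp_rot: [-3.139, -0.003, -1.487]
contact_force: [0.5, -0.3, 0.0]
grip_width: 70.8
t 38.35 pos [ 497.3 -117.2  288.3] yaw -85.2 grip 70.8 F [ 0.5 -0.3  0. ]
rotvec deg [-0.2 -0.1 -0. ] shift cm now-axes [24.79 18.87 -0.16] target-axes [24.79 18.87 -0.17]
```

```bash
python3 -m creep '[[[0,0,0,3,2.2,0,0.6],[0,0,0,4,3,0,0.6],[0,0,0,4,3,0,0.6],[0,0,0,4,3,0,0.6],[0,0,0,4,3,0,0.6],[0,0,0,4,3,0,0.6],[0,0,0,2,1.5,0,0.6],[0,0,0,0,0,0,0.6],[0,0,0,0,0,0,0.6]]]'; python3 - <<'E'
from h import *
A=r.snapshot("scene");T=r.snapshot("top");cv2.imwrite("pics/scene12.png",A);cv2.imwrite("pics/top12.png",T)
cv2.imwrite("pics/s12z.png",cv2.resize(A[160:310,200:340],None,fx=4,fy=4,interpolation=cv2.INTER_CUBIC))
cv2.imwrite("pics/t12z.png",cv2.resize(T[150:260,190:340],None,fx=5,fy=5,interpolation=cv2.INTER_CUBIC))
E
```

```text
clock: 39.25
tool_pos: [327.4, -386.0, 288.9]
tcp_rot: [-3.137, -0.002, -1.485]
contact_force: [0.5, 0.3, 0.1]
grip_width: 70.6
```

View pics/s12z.png

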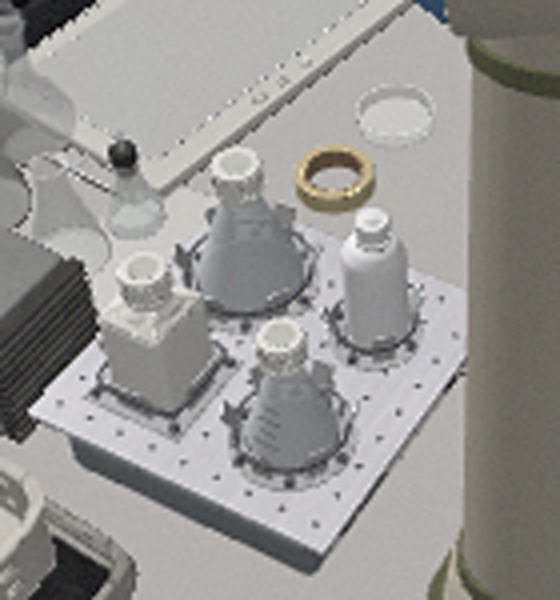

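View pics/t12z.png

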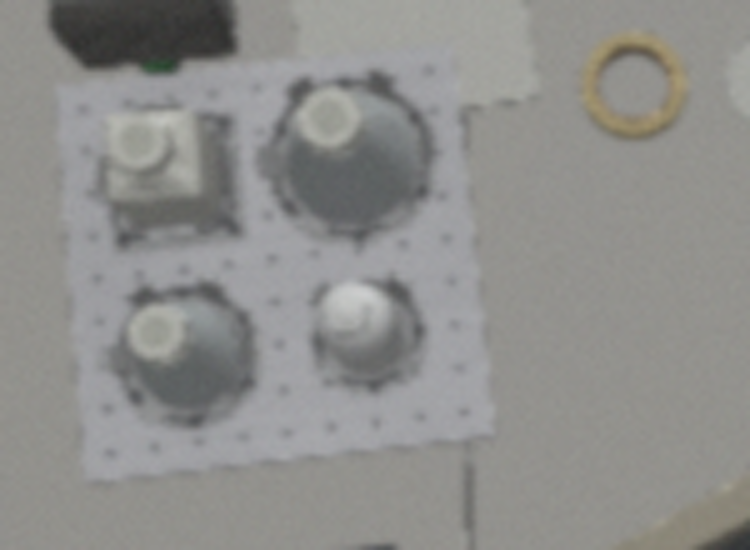

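```bash
python3 - <<'E'
from h import *
f=lambda u,v:((u+.5)/5-.5+190,(v+.5)/5-.5+150)
for k,c,H,t in(("sq",(141,146),114,(597.8,1.3)),("L",(330,117),118,(607,-108.3)),("S",(157,333),106,(488.2,-7.9)),("B",(351,316),120,(497.4,-117.5))):
    p=onz("top",*f(*c),79+H);print(k,p.round(1),(p[:2]-t).round(1))
hsv=cv2.cvtColor(cv2.imread("pics/top12.png"),cv2.COLOR_BGR2HSV)
m=((hsv[...,1]>60)&(hsv[...,0]>10)&(hsv[...,0]<35)).astype(np.uint8);m[:150]=0;m[185:]=0;m[:,:300]=0;m[:,335:]=0
print("tape",onz("top",*cv2.minEnclosingCircle(cv2.findNonZero(m))[0],19).round(1))
print(r.observe()["joint_vel"].round(3)); r.close_job()
E
```

```text
sq [ 5.94e+02 -3.00e-01  1.93e+02] [-3.8 -1.6]
L [ 607.2 -109.1  197. ] [ 0.2 -0.8]
S [486.7  -8.8 185. ] [-1.5 -0.9]
B [ 491.2 -120.7  199. ] [-6.2 -3.2]
tape [ 665.8 -283.4   19. ]
[ 0.015 -0.005 -0.001  0.002 -0.    -0.001]
the job is handed in; nothing more can be done
```

I placed all four vessels in their own holders, upright and released, and handed the job in with the clock at about 39 s of the 120 s allowed. No verdict is reported, so the figures below come from my own readings and final pictures.

- **Seating:** each vessel met its pad at the predicted height, about 79 mm above the worktop. The highest contact force I read was about 8 N.
- **Final pictures:** both views show all four vessels upright, each inside its holder's arms. The gripper is well clear.
- **Tape roll:** it measured within 0.2 mm of where it started.
- **Cap positions against holder centres (top view):**

| Vessel | Offset from holder centre |
|---|---|
| Large flask | under 1 mm |
| Small flask | about 2 mm |
| Square bottle | about 4 mm |
| Round bottle | about 7 mm |

- **Least certain check:** the square and round bottle offsets do not match where the gripper set them down, which was within 1.5 mm of centre. I picked the cap centres by eye, and the round bottle's cap barely shows against its white shoulder. I think most of that difference is reading error, but I did not settle it with a second measurement before handing in.

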